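# Set a crystal in the viewing stand and lock the post at its mark

## Robot

A 6-joint arm with a two-finger parallel gripper is mounted at the origin on the work surface. World frame = base frame: x ahead of the robot, y to its left, z up, the work surface at z = 0. Lengths are in mm, angles in degrees, forces in N, time in s.
With the tool pointing down it reaches from about 350 to 850 mm from the base axis. Payload 8.1 kg.
Tool frame: the origin (TCP) lies between the finger pads; the fingertips stand 22 mm ahead of it and the grasp point (between the pads) lies 3 mm ahead of it; z points along the fingers, y is the direction in which the jaws open and shut (so a half turn about z gives the same grasp; the last joint's range is limited). The gripper opens to 85 mm and grips with 20 to 120 N. Pads are 22 mm wide; open, the fingers measure 114 mm over their backs; the gripper's body (76 mm by 85 mm) begins 54 mm behind the grasp point. The pads swing forward as they close: fully open they stand 13 mm farther back than shut.
Start: joints at [-71.127, 7.471, 85.268, -0, 87.261, -4.893], TCP at [241.824, -549.114, 253.292] pointing down, gripper open.
Joint ranges: [-169.43, 169.43], [-51.17, 129.36], [1.28, 143.12], [-76.62, 256.62], [0, 156.53], [-152.29, 152.29]. Speed limits (degrees/s): [136.94, 136.94, 159.86, 180, 180, 180].

## Interface

Orientations are given as [roll, pitch, yaw] about the fixed x, y, z axes, in that order (R = Rz(yaw) Ry(pitch) Rx(roll)).
In Python, from bench import r gives the robot as it stands.
- The arm moves only by the tool drive_tool, never from a script. Its argument "moves" is a list of rows, each a list of 2 entries, a list of its own where there are three numbers: the shift along the world's x, y, z in mm, then the turn about the world's z in degrees. A call has exactly 8 rows; each row is the pose to reach, as a shift and turn from the pose commanded when the call began; what a row does not reach only later rows make up. A row lasts 1/12 s, in which the tool goes at most 41.7 mm and 7.16 degrees, less where a joint would pass 70% of its speed; a pose out of reach is approached as far as the arm can. A call with a gripper value outside its range is refused whole. "fingers" is the finger opening in mm, from 0 to 85.4, set as the call begins (left out, the last holds). The fingers move at their own pace and stop on an object; "squeeze" is the grip in N (left out, the last holds). Time passes only in rows, so rows that repeat a pose let the fingers close, or fill a call up. It gives the time, the measured TCP pose, the force and the opening at its end, in the units of the state.
- r.sense(): the state, without advancing time (a new reading comes with each control period).
- r.snapshot(name): name is "scene" or "top" or "wrist"; returns a dict with "pixels" (480x640x3 uint8, red, green, blue), "camera_matrix" (3x3 intrinsics, pixels), "k1" (the pictures are not rectified: a ray, as slopes to the right and down, at radius r is drawn at 1 + k1 r^2 times it, then the intrinsics apply), "xyz" and "orientation" of the camera in the world. Camera axes: x right, y down, z forward; pixel columns grow to the right and rows downward; lengths in mm; the calibration is good to about 2 mm. A picture is of the moment at which its call begins. There is no depth.
- r.hand_in(): hands the job in, once; it reports no verdict.
The state is a dict: "time": time; "joint_pos": joint angles; "qd": joint speeds; "joint_efforts": joint torques, N m; "tool_pos": TCP position; "tcp_rot": TCP orientation; "ft_force": force on the tool from outside, world axes, zero at the start; "wrist_torque": the same for the moment, N m; "finger_gap": finger opening in mm.
Only numpy, scipy, OpenCV 4.12 (cv2) and the standard library are available. Lean on these libraries where they do the work, as an engineer would, in place of code of your own. Each camera call takes 0.05 s, during which the arm holds its last target.

## Task

Take the green crystal point from the pocket tray and stand it upright in the brass cup on the post of the loupe viewing stand, and let go of it. Then grip the sprung post, press it down until the lower edge of its red band is level with the top of the black clamp ring, and while you hold it there, without letting go, swing the red cam lever round to its closed stop (clockwise seen from above). Finish holding: the program ends with the post still gripped at the mark, the lever fully shut and the crystal standing in the cup; leave the other crystals and the things on the table as they are.

Things in the scene. Friction and masses are not known exactly. Their poses are not given: they have to be found in the camera images.
- green_point: the green crystal point to be shown: hexagonal prism, 18 mm over corners, 15.6 mm over flats, straight sides to 22 mm, then a blunt tip to 30 mm; about 16 g. It stands in one of the tray's pockets. Origin at the centre of its base, z up, corners at its own x axis and every 60 degrees from it (flats face 30, 90, 150 degrees from x)
- amber_point: orange crystal point of the same shape and size in another pocket; leave it alone
- violet_point: violet crystal point, same shape and size, in another pocket; leave it alone
- rose_point: pink crystal point, same shape and size, in another pocket; leave it alone
- tray: white card tray, 166 mm (its x) by 220 mm (its y), fixed, 3 by 4 pockets of 54 mm pitch; floor 2.5 mm thick, all walls and dividers 12 mm high and 2.5 mm thick; the pockets without a crystal point hold tumbled stones that do not reach above the walls. Origin under its centre
- stand: loupe viewing stand, fixed to the table: base plate 250 by 130 by 12 mm reaching from 70 mm behind (its -x) to 180 mm beyond (its +x) the post, and an upright loupe (lens ring 50 mm wide, top 172 mm above the table) 145 mm beyond the post along the stand's +x. Origin on the table under the post's axis, z up
- ring_top (a point): centre of the top face of the black clamp ring (44 mm wide, its top face silver), on the post's axis, 96 mm above the table; fixed to the stand. The red band is brought down to this level
- post: upright round aluminium post, 28 mm thick all the way up to its rim; origin at its underside, inside the stand; the rim is 124 mm above the origin, 68 mm above ring_top when fully up. It slides vertically and turns freely about its axis; a damped spring pushes it up (4.5 N at the top, 7 N at the mark), so it rises when let go unless the lever is shut
- cup_seat (a point): centre of the floor of the brass cup in the top of the post, 3 mm below the rim; the cup is 23 mm wide inside, its lip 2 mm thick
- lift (a joint): how far the post is pressed down, m: 0 fully up, 0.040 bottom stop
- band_edge (a point): centre of the lower edge of the red band (5 mm high, painted flush on the post, among thin dark graduations) on the post's axis; the length mark. It starts 22 to 35 mm above ring_top, differing from time to time, and goes down with the post
- cam_lever (a joint): angle of the red cam lever about the post's axis, rad: 0 shut (stop), 0.85 to 1.05 at the start, 1.1 widest open. At 0 it points 150 degrees clockwise from the stand's +x (towards the robot and to its right); it opens anticlockwise and shuts clockwise seen from above. It stays where it is left (stiff, about 0.12 N m, a little more in the last 0.15 rad, where it clamps the post)
- lever_tip (a point): middle of the lever's outer end, 60 mm from the post's axis, 16 mm above ring_top. The lever is an upright blade 6 mm thick, radial to the post, 18 to 65 mm from the axis, from ring_top to 30 mm above it; the ring turns with it. Fingers gripping the post with their tips below the blade's top push the blade round when the hand turns about the post
- pocket_loupe: small folding loupe, 60 by 20 by 15 mm, lying loose on the cloth; leave it alone

How it is judged (in metres and radians):
On the way, in this order (a step that is already met when the one before it is completed fails the run):
1. the green crystal stands in the brass cup, let go of (horizontal distance between green_point and cup_seat below 0.005 m and z of green_point in the frame of cup_seat between -0.003 and 0.002 m and angle between green_point's own z axis and vertical below 0.1 rad and contact force between the fingers and green_point below 0.1 N), for 0.3 s.
2. the post is gripped and held with the lower edge of the band level with the ring's top (within 4 mm) while the lever is still open (z of band_edge in the frame of ring_top between -0.004 and 0.004 m and contact force between the fingers and post above 4 N and value of joint cam_lever above 0.6 rad), for 0.2 s.
At the end, for the whole second after the job is handed in: the lever is shut (within 0.08 rad of its stop), the lower edge of the red band is within 4 mm of the level of the ring's top, the fingers still grip the post (over 4 N) and it is not moving, and the green crystal stands upright (within 0.1 rad) on the floor of the cup, within 5 mm of its centre (value of joint cam_lever below 0.08 rad and z of band_edge in the frame of ring_top between -0.004 and 0.004 m and contact force between the fingers and post above 4 N and velocity of joint lift between -0.005 and 0.005 m/s and horizontal distance between green_point and cup_seat below 0.005 m and z of green_point in the frame of cup_seat below 0.002 m and angle between green_point's own z axis and vertical below 0.1 rad and linear speed of green_point below 0.02 m/s); the arm keeps its last pose, push and grip.
It fails at once if the lever is swung past half way while the band is more than 6 mm from the ring's top (value of joint cam_lever below 0.5 rad and (z of band_edge in the frame of ring_top above 0.006 m or z of band_edge in the frame of ring_top below -0.006 m)).
It fails at once if the post is let go while the lever is being closed or after it (value of joint cam_lever below 0.5 rad and contact force between the fingers and post below 0.5 N).
It fails at once if another crystal or the pocket loupe is moved or tipped (distance of any of amber_point, violet_point, rose_point from where it was at the start of the episode above 0.015 m or angle between any of amber_point, violet_point, rose_point's own z axis and vertical above 0.4 rad or distance of pocket_loupe from where it was at the start of the episode above 0.02 m).
It also fails if it takes over 61 s, if anything falls off the work surface, if the arm or the gripper's body presses on something with over 40 N, if the wrist force passes 120 N, or if a joint passes its speed limit or range.

## Working session

There is one attempt and no reset: what is moved stays moved. The work goes in short steps, Python scripts to look and compute and a tool call to move; the robot and the scene stay as the last step left them, time stands still between calls to the robot, and variables do not carry over. Pictures are saved under pics/ and viewed, and the job is handed in when it is done.

Besides the shell and the picture viewer there is one more tool, called by a JSON object that holds its "method" and its "body". drive_tool: Moves the arm, as the interface text tells. Its arguments: {"type":"object","properties":{"moves":{"type":"array","items":{"type":"array"}},"fingers":{"type":"number"},"squeeze":{"type":"number"}},"required":["moves"]}

```bash
ls; mkdir -p pics; python3 - <<'E'
from bench import r
import cv2
print(r.sense())
for n in ("scene","top","wrist"):
    s=r.snapshot(n)
    cv2.imwrite(f"pics/{n}0.png",s["pixels"][:,:,::-1])
    print(n,s["camera_matrix"],s["k1"],s["xyz"],s["orientation"])
E
```

```text
pics
{'time': 0.0, 'joint_pos': array([-7.11281266e+01,  7.51545352e+00,  8.53309764e+01,  1.78724309e-04,
        8.72604896e+01, -4.89312188e+00]), 'qd': array([ 0.07544649, -0.01435584,  0.16603593,  0.02939549,  0.00171201,
        0.15974107]), 'joint_efforts': array([-7.75539520e-04, -5.69400537e+01, -5.00543904e+01, -3.75696545e-04,
        1.49406429e-02, -2.41314126e-05]), 'tool_pos': array([ 241.64536302, -548.62529933,  252.22451947]), 'tcp_rot': array([-1.79893485e+02, -9.29780201e-03,  2.37649780e+01]), 'ft_force': array([-0.36732203, -0.69741451,  0.49542718]), 'wrist_torque': array([0.01155489, 0.02231535, 0.03836618]), 'finger_gap': 85.6495187603602}
scene [[456.17394253   0.         332.14386128]
 [  0.         456.17394253 236.66297184]
 [  0.           0.           1.        ]] -0.09964429143099006 [ 727.17354728 -591.89725201  647.97268865] [-128.83310646    0.9932849    27.63617001]
top [[478.09102785   0.         332.31359755]
 [  0.         478.09102785 246.00430713]
 [  0.           0.           1.        ]] -0.09611001022959326 [ 374.08964867  -13.85871221 1197.9604476 ] [-1.77381765e+02  1.75279810e-01 -9.15799260e+01]
wrist [[403.58935606   0.         312.87455249]
 [  0.         403.58935606 238.70471248]
 [  0.           0.           1.        ]] -0.08394314755452395 [ 311.67539947 -517.40175168  373.0106075 ] [ 1.62907993e+02  1.54972523e-01 -6.63223488e+01]
```

View pics/scene0.png

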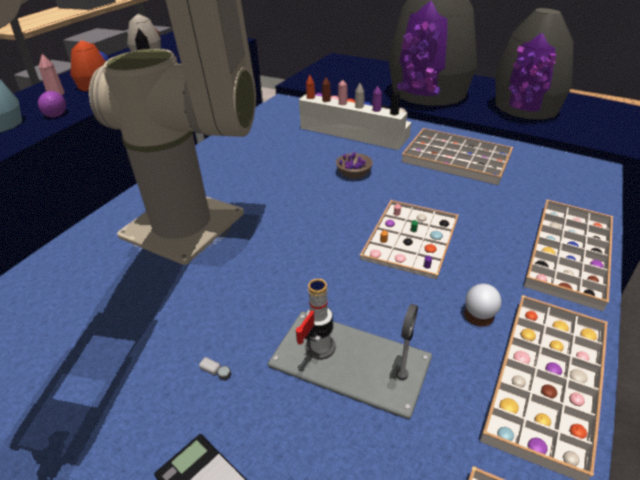

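View pics/top0.png

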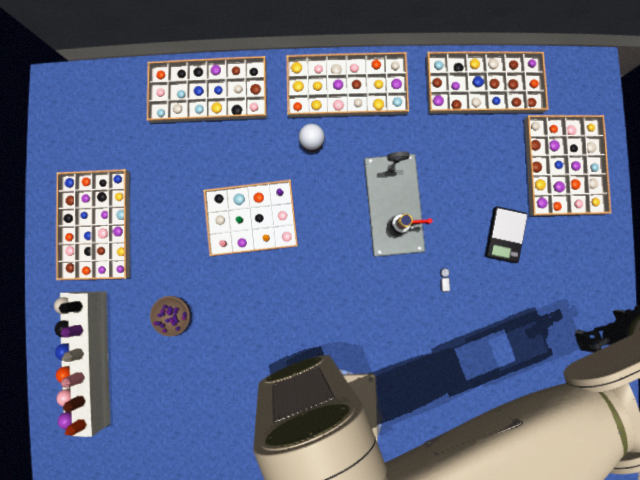

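View pics/wrist0.png

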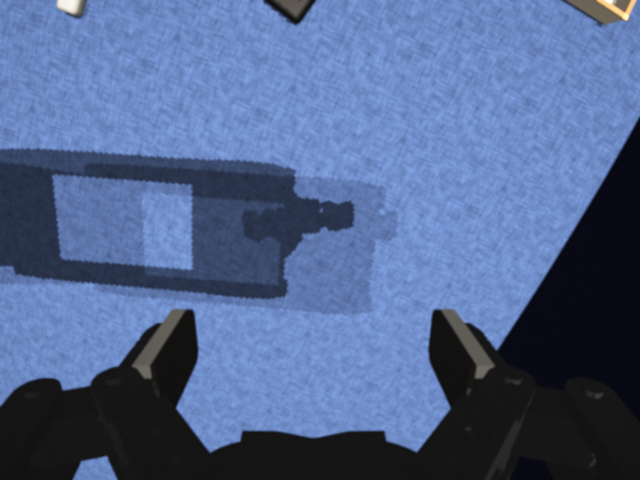

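The scene view shows the green crystal at about (414,226), the post and cup at about (317,288) and the red lever at about (305,327). In the top view, green is at (239,220), the post is at (402,223) and the lever points right to (430,221). I'll zoom in on these.

```bash
cat > h.py <<'E'
import numpy as np, cv2
from scipy.spatial.transform import Rotation as R
from bench import r
def save(s,name,box=None,k=1):
    im=s["pixels"][:,:,::-1]
    if box: im=im[box[1]:box[3],box[0]:box[2]]
    im=cv2.resize(im,None,fx=k,fy=k,interpolation=cv2.INTER_CUBIC)
    cv2.imwrite("pics/"+name,im)
def RT(s): return R.from_euler('xyz',s["orientation"],degrees=True).as_matrix(),np.array(s["xyz"])
def ray(s,uv):
    K=s["camera_matrix"];k=s["k1"]
    d=np.array([(uv[0]-K[0,2])/K[0,0],(uv[1]-K[1,2])/K[1,1]])
    p=d.copy()
    for _ in range(30): p=d/(1+k*(p@p))
    Rm,t=RT(s); v=Rm@np.array([p[0],p[1],1]); return t,v/np.linalg.norm(v)
def atz(s,uv,z):
    t,v=ray(s,uv); return t+v*(z-t[2])/v[2]
def proj(s,P):
    Rm,t=RT(s); c=Rm.T@(np.array(P,float)-t); p=c[:2]/c[2]; p=p*(1+s["k1"]*(p@p)); K=s["camera_matrix"]
    return np.array([K[0,0]*p[0]+K[0,2],K[1,1]*p[1]+K[1,2]])
def tri(obs):
    A=np.zeros((3,3));b=np.zeros(3)
    for s,uv in obs:
        t,v=ray(s,uv);M=np.eye(3)-np.outer(v,v);A+=M;b+=M@t
    X=np.linalg.solve(A,b)
    return X,[np.linalg.norm((np.eye(3)-np.outer(ray(s,uv)[1],ray(s,uv)[1]))@(X-s["xyz"])) for s,uv in obs]
E
python3 - <<'E'
from h import *
s=r.snapshot("scene");t=r.snapshot("top")
import pickle;pickle.dump((s,t),open("st0.pkl","wb"))
save(s,"s_post.png",(260,260,440,420),4);save(s,"s_tray.png",(350,190,470,280),6)
save(t,"t_post.png",(350,140,450,270),4.5);save(t,"t_tray.png",(195,170,305,260),6)
E
```

```text
(no output)
```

View pics/s_post.png

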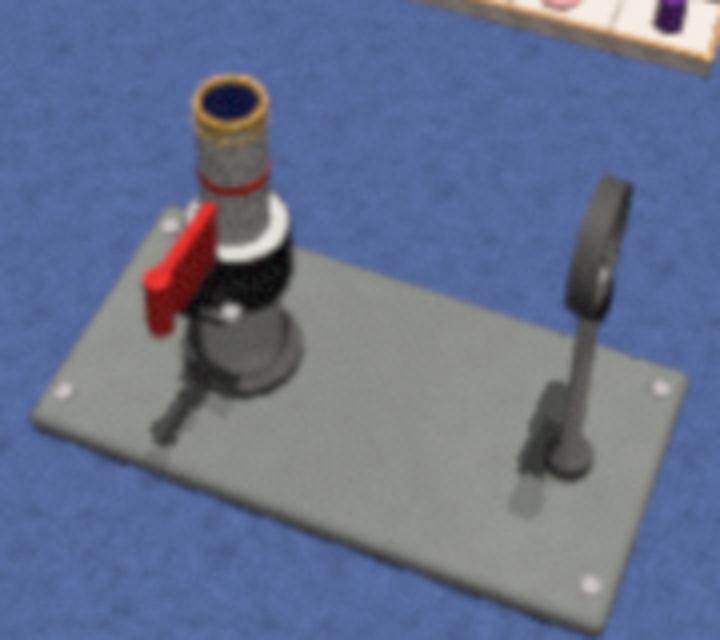

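View pics/s_tray.png

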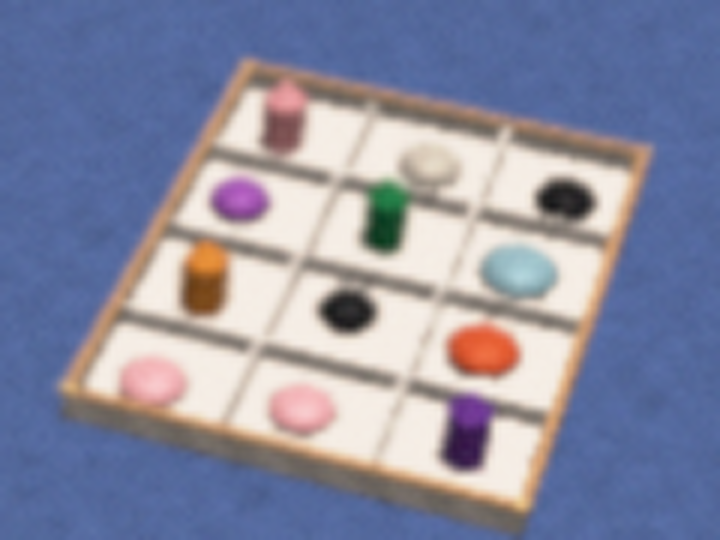

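View pics/t_post.png

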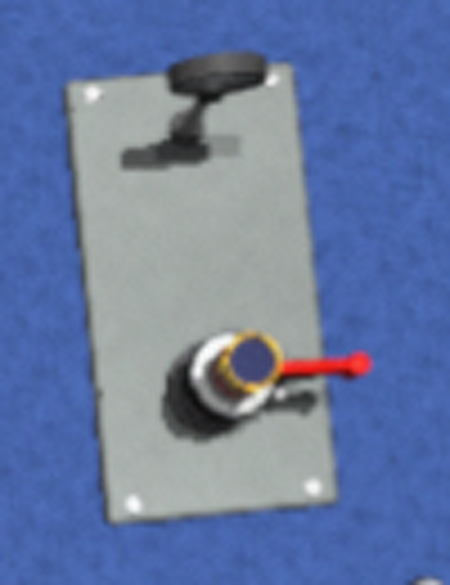

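View pics/t_tray.png

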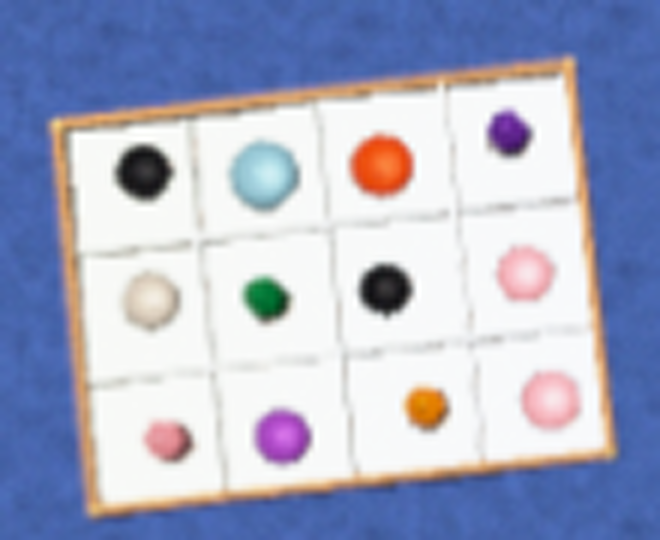

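```bash
python3 - <<'E'
from h import *
import pickle;s,t=pickle.load(open("st0.pkl","rb"))
S=lambda x,y:(350+x/6,190+y/6);T=lambda x,y:(195+x/6,170+y/6)
SP=lambda x,y:(260+x/4,260+y/4);TP=lambda x,y:(350+x/4.5,140+y/4.5)
print("green tip",tri([(s,S(389,185)),(t,T(266,297))]))
print("green top@32", atz(t,T(266,297),32), atz(s,S(389,185),32))
for n,a in dict(amber=(426,407),violet=(509,132),rose=(168,440)).items(): print(n,atz(t,T(*a),30))
c=[atz(t,T(*a),12)[:2] for a in [(57,125),(572,62),(612,456),(95,514)]]
c=np.array(c);print("tray corners",c, c.mean(0))
d=c[0]-c[1];print("tray y dir",np.degrees(np.arctan2(d[1],d[0])),np.linalg.norm(d)); d=c[3]-c[2];print(np.degrees(np.arctan2(d[1],d[0])))
print("cup rim",tri([(s,SP(231,101)),(t,TP(249,361))]))
print("lever tip top",tri([(s,SP(157,280)),(t,TP(362,364))]))
p=[atz(t,TP(*a),12)[:2] for a in [(68,82),(292,64),(336,500),(110,521)]]
p=np.array(p);print(p)
for a,b in((3,0),(2,1)):
  d=p[a-0]-p[b]; d=-d; print("stand x dir",np.degrees(np.arctan2(d[1],d[0])),np.linalg.norm(d))
ex=(p[0]-p[3])/np.linalg.norm(p[0]-p[3]);print("axis est",(p[3]+p[2])/2+70*ex)
print("band low", [ (z,proj(s,[0,0,0])) for z in ()])
E
```

```text
green tip (array([500.73261474, 216.07319251,  29.73133247]), [np.float64(1.5741701137574042), np.float64(1.5741701137574853)])
green top@32 [499.03273102 214.96966724  32.        ] [502.88739882 214.06525741  32.        ]
amber [452.14294495 150.30017853  30.        ]
violet [564.3711908  113.88093091  30.        ]
rose [441.60639605 256.90983734  30.        ]
tray corners [[576.41839988 306.3345906 ]
 [596.00250612  88.89599543]
 [430.84428147  75.99655977]
 [412.65416981 292.36152784]] [503.97983932 190.89716841]
tray y dir 95.14658931242006 218.31875751915743
94.80563712888619
cup rim (array([ 473.55028969, -172.7279624 ,  160.78388217]), [np.float64(0.10957788769983458), np.float64(0.10957788769987604)])
lever tip top (array([ 474.63208088, -234.99098206,  124.08736103]), [np.float64(0.7857662393978279), np.float64(0.7857662393977831)])
[[ 646.87302975 -100.20965124]
 [ 654.11368482 -226.15394346]
 [ 409.30824696 -241.20693794]
 [ 401.22804449 -115.5945824 ]]
stand x dir 3.5837969347197323 246.12629865904935
stand x dir 3.5186657764986093 245.26780271113373
axis est [ 475.13125691 -174.02518069]
band low []
```

{"method": "drive_tool", "body": {"moves": [[[25, 38, 0], 0], [[50, 76, 0], 0], [[75, 114, 0], 0], [[100, 152, 0], 0], [[120, 190, 0], 0], [[140, 228, 0], 0], [[150, 250, 0], 0], [[150, 250, 0], 0]], "fingers": 45, "squeeze": 30}}

```text
time: 0.92
tool_pos: [394.6, -293.3, 253.4]
tcp_rot: [-179.9, -0.1, 24.1]
ft_force: [-0.1, -1.2, 0.4]
finger_gap: 44.8
```

```bash
python3 - <<'E'
from h import *
import pickle
w=r.snapshot("wrist");save(w,"w1.png");print(w["xyz"],w["orientation"],r.sense()["tool_pos"],r.sense()["tcp_rot"],r.sense()["time"])
pickle.dump(w,open("w1.pkl","wb"))
E
```

```text
[ 464.17880804 -261.72868807  374.22891733] [ 1.63042486e+02  1.53303312e-01 -6.60002213e+01] [ 393.46065368 -295.94000635  253.45309315] [-1.79994593e+02 -4.88994829e-02  2.40828551e+01] 0.9667
```

View pics/w1.png

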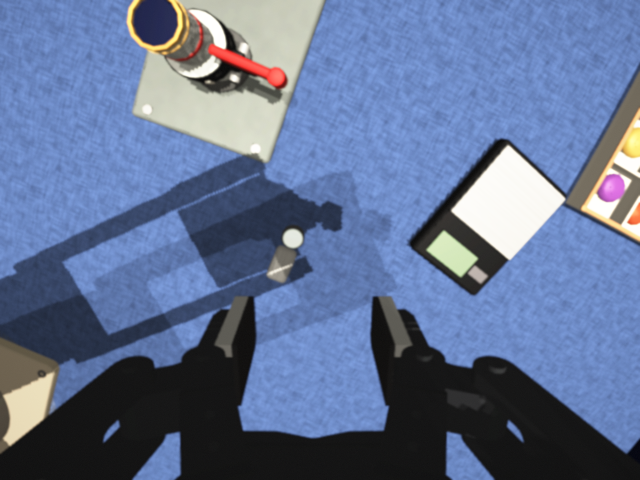

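```bash
python3 - <<'E'
from h import *
import pickle
w=pickle.load(open("w1.pkl","rb"));s,t=pickle.load(open("st0.pkl","rb"))
print("view centre at z=20",atz(w,(320,240),20), atz(w,(320,140),20))
# rim circle centre
print("rim", tri([(w,(158,22)),(s,(260+231/4,260+101/4)),(t,(350+249/4.5,140+361/4.5))]))
save(w,"w1c.png",(110,0,310,130),4)
E
```

```text
view centre at z=20 [ 366.64990821 -311.27731259   20.        ] [ 448.48924419 -274.3683802    20.        ]
rim (array([ 474.19701399, -172.88375923,  161.18464171]), [np.float64(1.0991283949926405), np.float64(0.36611935008496316), np.float64(0.7890984393416599)])
```

View pics/w1c.png

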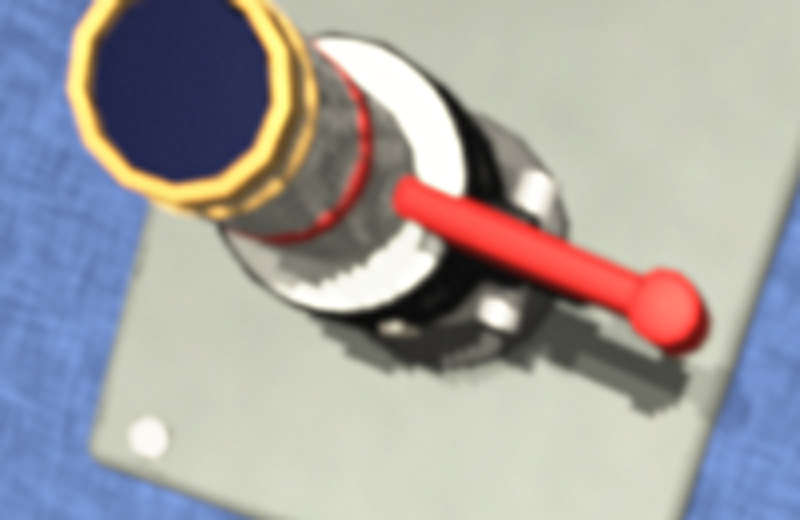

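{"method": "drive_tool", "body": {"moves": [[[0, 41, 0], 0], [[5, 82, 0], 0], [[10, 123, 0], 0], [[15, 164, 0], 0], [[20, 205, 0], 0], [[30, 245, 0], 0], [[40, 285, 0], 0], [[50, 325, 0], 0]]}}

```text
time: 1.63
tool_pos: [442.1, 26.8, 253.6]
tcp_rot: [179.9, -0.0, 23.7]
ft_force: [1.1, -1.3, 0.2]
finger_gap: 45.1
```

{"method": "drive_tool", "body": {"moves": [[[5, 40, -5], 0], [[10, 80, -15], 0], [[20, 115, -25], 0], [[30, 145, -35], 0], [[40, 175, -45], 0], [[40, 180, -53], 0], [[40, 180, -53], 0], [[40, 180, -53], 0]]}}

```text
time: 2.3
tool_pos: [481.6, 204.9, 199.5]
tcp_rot: [180.0, 0.1, 23.8]
ft_force: [-0.1, -0.3, 0.3]
finger_gap: 45.0
```

```bash
python3 - <<'E'
from h import *
import pickle
w=r.snapshot("wrist");save(w,"w2.png");print(w["xyz"],w["orientation"],r.sense()["tool_pos"],r.sense()["tcp_rot"],r.sense()["time"])
pickle.dump(w,open("w2.pkl","wb"))
E
```

```text
[551.7774771  236.50824627 320.02754442] [ 1.62773660e+02  3.51241558e-02 -6.63134041e+01] [481.98853198 204.56726492 200.32613103] [1.79968097e+02 4.26808551e-02 2.37219883e+01] 2.35
```

View pics/w2.png

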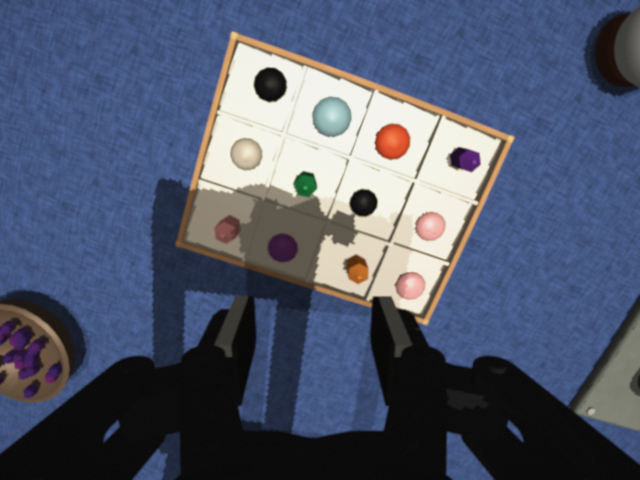

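{"method": "drive_tool", "body": {"moves": [[[0, 2, -30], 0], [[0, 4, -60], 0], [[0, 4, -90], 0], [[0, 4, -90], 0], [[0, 4, -90], 0], [[0, 4, -90], 0], [[0, 4, -90], 0], [[0, 4, -90], 0]]}}

```text
time: 3.02
tool_pos: [483.6, 210.1, 113.0]
tcp_rot: [180.0, -0.2, 23.7]
ft_force: [-0.2, -0.9, 0.3]
finger_gap: 45.0
```

```bash
python3 - <<'E'
from h import *
import pickle
w=r.snapshot("wrist");save(w,"w3.png");print(w["xyz"],w["orientation"],r.sense()["tool_pos"],r.sense()["tcp_rot"],r.sense()["time"])
p=proj(w,[500,215,25]).astype(int);print(p)
x0,y0=max(p[0]-60,0),max(p[1]-50,0)
print(x0,y0);save(w,"w3c.png",(x0,y0,x0+120,y0+90),6)
pickle.dump(w,open("w3.pkl","wb"))
E
```

```text
[553.02678758 241.39107431 233.97855248] [ 1.63142093e+02  3.13868915e-02 -6.63461280e+01] [483.25122588 210.13341679 112.56087408] [179.97734372  -0.20460379  23.75236238] 3.0667
[318 231]
258 181
```

View pics/w3.png

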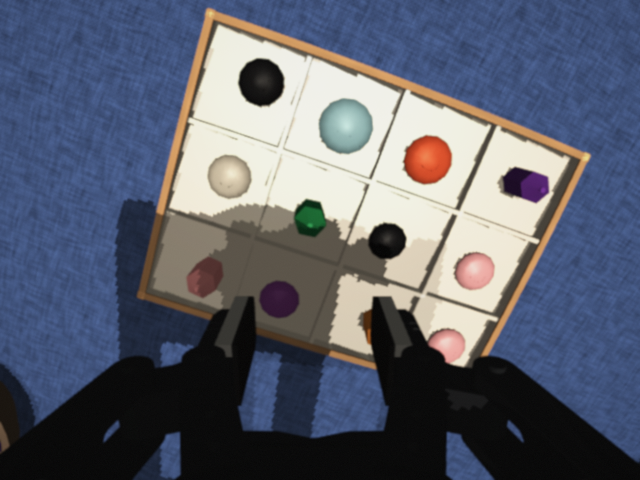

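View pics/w3c.png

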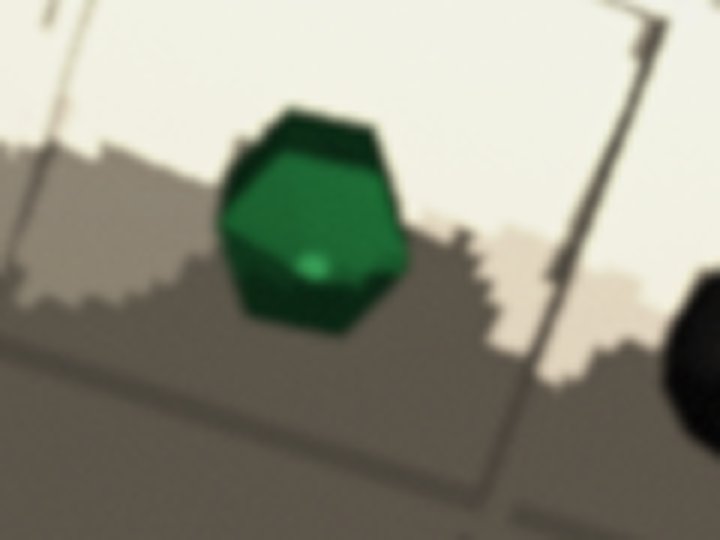

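```bash
python3 - <<'E'
from h import *
import pickle
from scipy.optimize import least_squares
w=pickle.load(open("w3.pkl","rb"))
C=np.array([(285,152),(378,162),(409,260),(343,334),(250,318),(220,224)])/6+[258,181]
P=np.array([atz(w,c,24.5) for c in C]);m=P[:,:2].mean(0)
v=P[:,:2]-m;print("centre",m,"rad",np.linalg.norm(v,axis=1),"corner ang",np.degrees(np.arctan2(v[:,1],v[:,0]))%60)
print("tip@32.5",atz(w,np.array([320,262])/6+[258,181],32.5))
s,t=pickle.load(open("st0.pkl","rb"))
print(tri([(w,np.array([314,248])/6+[258,181]),(t,(195+266/6,170+297/6)),(s,(350+388/6,190+196/6))]))
for p in ([500,215,32.5],[500,215,2.5]): print(proj(w,p))
g=lambda yaw:0
E
```

```text
centre [503.17804577 221.15446186] rad [8.61125413 9.25262864 8.6383049  8.92704109 9.11576157 8.54762315] corner ang [40.93615932 45.95357726 42.73262212 40.51859917 44.21977768 42.3394517 ]
tip@32.5 [503.67648459 220.76429547  32.5       ]
(array([501.16086528, 219.2284294 ,  21.53080837]), [np.float64(1.6172371488401238), np.float64(2.364852300716325), np.float64(1.1047185870661396)])
[318.65857354 235.22529655]
[317.98983751 220.93627686]
```

```bash
python3 - <<'E'
from h import *
import pickle
w=pickle.load(open("w3.pkl","rb"));s,t=pickle.load(open("st0.pkl","rb"));w2=pickle.load(open("w2.pkl","rb"))
save(w,"w3f.png",(220,280,420,400),4)
T=np.array([483.25,210.13,112.56]);j=np.array([.4027,-.9153,0]);f=np.array([.9153,.4027,0])
for sg in(1,-1):
  for a in (-11,11): print(sg,a,proj(w,T+sg*22.4*j+a*f+[0,0,-19]))
print("w2 crystal",atz(w2,(305,181),28))
# tray corners in w3
for c,name in(((209,13),'xy++?'),((587,157),''),((140,296),'')): print(atz(w,c,12))
for c in((234,35),(511,139),(427,321),(179,244)): print("w2",atz(w2,c,12))
# scene corners
for c in((248,62),(650,148),(525,515),(67,390)): print("s",atz(s,(350+c[0]/6,190+c[1]/6),12))
E
```

```text
1 -11 [370.87122224 346.36945653]
1 11 [373.44611579 296.11310715]
-1 -11 [258.56471848 346.51967221]
-1 11 [255.97034233 296.27442782]
w2 crystal [506.68986275 223.17249639  28.        ]
[579.622529   310.58327716  12.        ]
[597.90196416  91.79079191  12.        ]
[415.33654167 296.72278101  12.        ]
w2 [579.88614447 309.92709445  12.        ]
w2 [597.56906315  92.17909093  12.        ]
w2 [435.75264256  78.33733096  12.        ]
w2 [416.53706752 295.8247857   12.        ]
s [415.34951695 294.38590352  12.        ]
s [579.92280068 309.37049695  12.        ]
s [598.72756092  85.99007429  12.        ]
s [434.5888231   75.51849928  12.        ]
```

View pics/w3f.png

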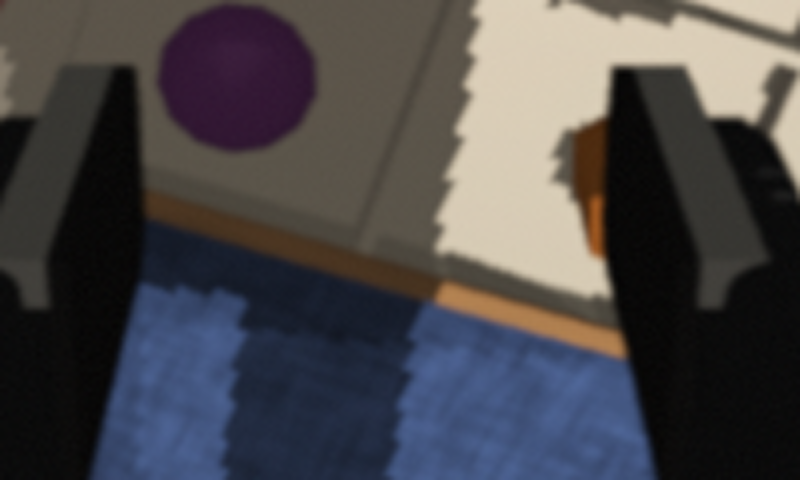

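{"method": "drive_tool", "body": {"moves": [[[5, 3, -10], 6], [[10, 6, -20], 12], [[15, 9, -30], 18], [[20, 11, -35], 19], [[20, 11, -35], 19], [[20, 11, -35], 19], [[20, 11, -35], 19], [[20, 11, -35], 19]]}}

```text
time: 3.73
tool_pos: [502.1, 220.9, 76.1]
tcp_rot: [180.0, -0.1, 42.7]
ft_force: [-0.0, -0.6, -0.7]
finger_gap: 44.5
```

```bash
python3 - <<'E'
from h import *
import pickle
w=r.snapshot("wrist");save(w,"w4.png");print(w["xyz"],w["orientation"],r.sense()["tool_pos"],r.sense()["tcp_rot"],r.sense()["time"])
for i in range(3): r.snapshot("top") if i==0 else 0; print(r.sense()["tool_pos"])
pickle.dump(w,open("w4.pkl","wb"))
E
```

```text
[558.4078001  273.08749169 196.86451335] [ 1.62970329e+02  9.29836752e-03 -4.74167070e+01] [502.12380438 220.94251639  76.06467551] [ 1.79974775e+02 -5.43804051e-02  4.26924168e+01] 3.7833
[502.06035119 220.9385722   75.94922634]
[502.06035119 220.9385722   75.94922634]
[502.06035119 220.9385722   75.94922634]
```

View pics/w4.png

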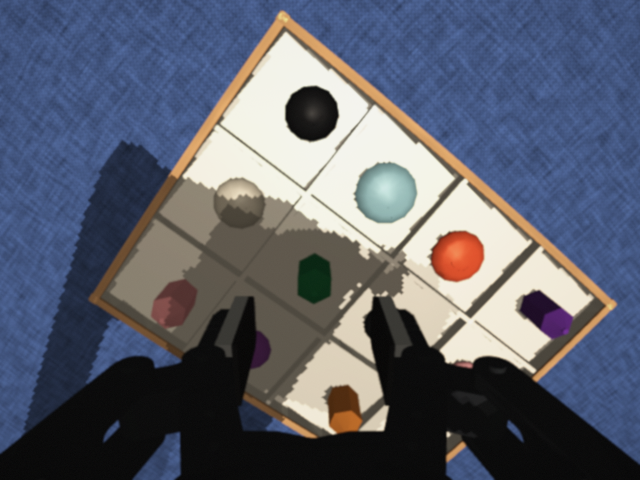

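```bash
python3 - <<'E'
from h import *
import pickle
w=pickle.load(open("w4.pkl","rb"));save(w,"w4c.png",(285,240,345,320),7)
T=np.array([502.06,220.94,75.95])
print(proj(w,[502.1,220.9,32.5]),proj(w,[502.1,220.9,24.5]))
E
```

```text
[313.66119298 295.38117889] [313.63216431 288.04599323]
```

View pics/w4c.png

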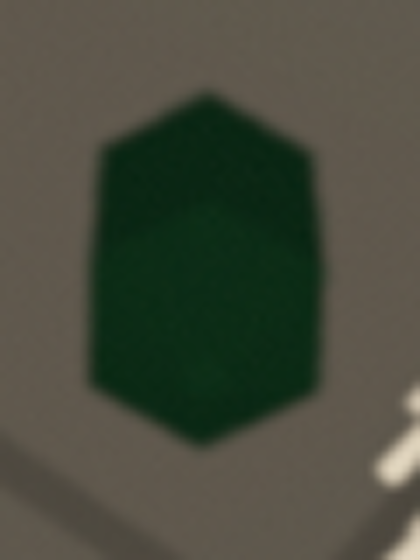

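{"method": "drive_tool", "body": {"moves": [[[0, 0, -10], 0], [[0, 0, -20], 0], [[0, 0, -30], 0], [[0.5, 0.5, -38], 0], [[0.5, 0.5, -39], 0], [[0.5, 0.5, -39], 0], [[0.5, 0.5, -39], 0], [[0.5, 0.5, -39], 0]], "fingers": 45}}

```text
time: 4.5
tool_pos: [502.7, 221.5, 36.7]
tcp_rot: [180.0, -0.0, 42.8]
ft_force: [0.2, -0.5, 0.2]
finger_gap: 45.2
```

{"method": "drive_tool", "body": {"moves": [[[0, 0, 0], 0], [[0, 0, 0], 0], [[0, 0, 0], 0], [[0, 0, 0], 0], [[0, 0, 0], 0], [[0, 0, 0], 0], [[0, 0, 0], 0], [[0, 0, 0], 0]], "fingers": 5, "squeeze": 30}}

```text
time: 5.17
tool_pos: [502.8, 221.6, 36.9]
tcp_rot: [180.0, -0.1, 42.8]
ft_force: [-0.8, 0.3, 5.4]
finger_gap: 13.9
```

```bash
python3 - <<'E'
from h import *
w=r.snapshot("wrist");save(w,"w5.png");print(r.sense())
E
```

```text
{'time': 5.2167, 'joint_pos': array([1.84351100e+01, 1.20735169e+01, 1.04095795e+02, 1.81913424e-03,
       6.37722335e+01, 6.56660468e+01]), 'qd': array([-0.08614602, -0.01576189,  0.02280634,  0.0564633 ,  0.03130189,
        0.1263518 ]), 'joint_efforts': array([-8.61362298e-02, -5.09350920e+01, -4.05886137e+01, -2.92933581e-02,
       -2.51052696e-01, -3.01886303e-04]), 'tool_pos': array([502.79168016, 221.5786794 ,  36.88666818]), 'tcp_rot': array([ 1.79977401e+02, -5.39341538e-02,  4.27682708e+01]), 'ft_force': array([ 0.18751304, -1.07756942,  5.84418678]), 'wrist_torque': array([ 0.0029906 ,  0.12622964, -0.01440255]), 'finger_gap': 14.359383367882337}
```

View pics/w5.png

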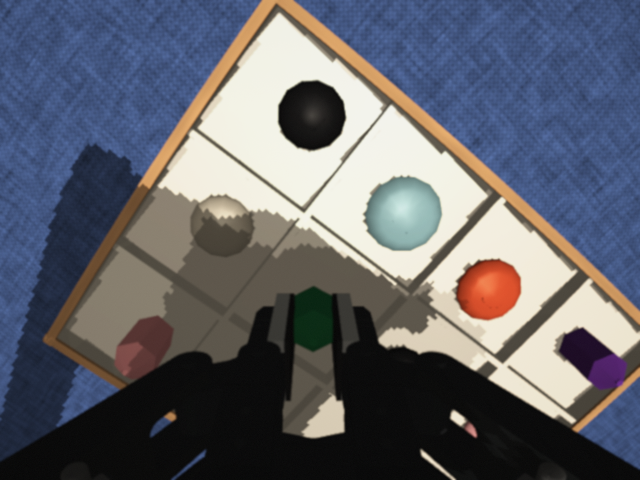

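{"method": "drive_tool", "body": {"moves": [[[0, 0, 3], 0], [[0, 0, 10], 0], [[0, 0, 25], 0], [[0, 0, 45], 0], [[0, 0, 70], 0], [[0, 0, 80], 0], [[0, 0, 80], 0], [[0, 0, 80], 0]]}}

```text
time: 5.88
tool_pos: [502.7, 221.5, 116.5]
tcp_rot: [180.0, -0.1, 42.8]
ft_force: [-0.6, -0.2, -0.3]
finger_gap: 14.6
```

```bash
python3 - <<'E'
from h import *
w=r.snapshot("wrist");save(w,"w6.png");s=r.snapshot("scene");save(s,"s6.png",(350,130,470,280),4);a=r.sense();print(a["tool_pos"],a["ft_force"],a["finger_gap"])
im=cv2.hconcat([cv2.resize(cv2.imread("pics/w6.png")[240:400,240:400],(400,400)),cv2.resize(cv2.imread("pics/s6.png"),(400,400))]);cv2.imwrite("pics/c6.png",im)
E
```

```text
[501.3509029  221.03155326 114.65428427] [-0.11972824  0.07354474  0.21708536] 14.588347623178178
```

View pics/c6.png

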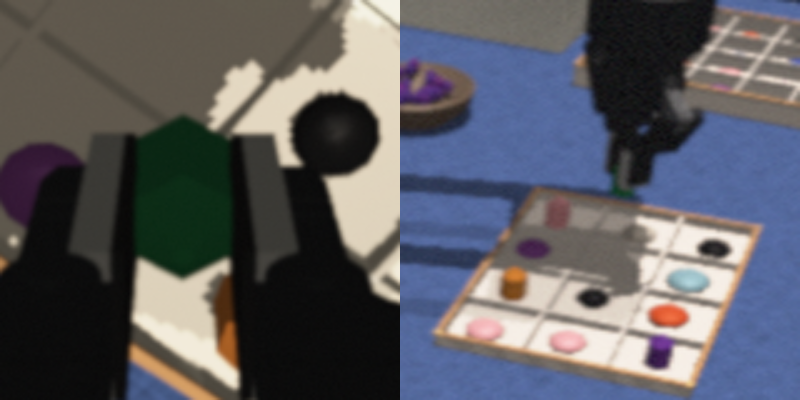

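{"method": "drive_tool", "body": {"moves": [[[0, -15, 30], 0], [[-2, -45, 55], 0], [[-6, -80, 75], 0], [[-10, -118, 95], 0], [[-15, -156, 115], 0], [[-20, -195, 125], 0], [[-25, -235, 135], 0], [[-30, -275, 144], 0]]}}

```text
time: 6.65
tool_pos: [471.4, -53.8, 259.2]
tcp_rot: [-179.9, 0.1, 42.8]
ft_force: [0.8, -0.5, 0.6]
finger_gap: 14.2
```

{"method": "drive_tool", "body": {"moves": [[[-5, -40, 0], 0], [[-10, -75, 0], 0], [[-20, -105, 0], 0], [[-28, -130, 0], 0], [[-30, -145, 0], 0], [[-30, -150, 0], 0], [[-30, -150, 0], 0], [[-30, -150, 0], 0]]}}

```text
time: 7.32
tool_pos: [442.3, -201.7, 258.9]
tcp_rot: [-179.9, 0.0, 42.7]
ft_force: [0.0, 0.7, -0.4]
finger_gap: 14.3
```

```bash
python3 - <<'E'
from h import *
import pickle
w=r.snapshot("wrist");save(w,"w7.png");a=r.sense();print(a["time"],a["tool_pos"],a["tcp_rot"],a["ft_force"],a["finger_gap"])
pickle.dump((w,a),open("w7.pkl","wb"))
E
```

```text
7.3667 [ 442.50095214 -201.31403537  259.16790218] [-1.79906738e+02  2.90320802e-03  4.27983868e+01] [ 0.50145253 -0.23747791  0.52294642] 14.087784922883133
```

View pics/w7.png

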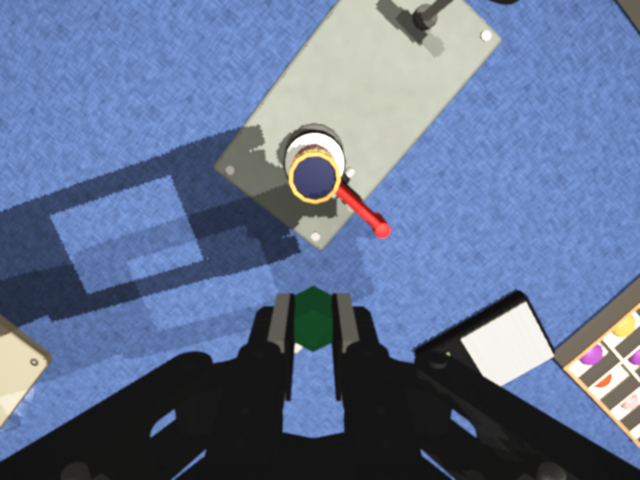

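```bash
python3 - <<'E'
from h import *
import pickle
w,a=pickle.load(open("w7.pkl","rb"))
im=w["pixels"];save(w,"w7c.png",(270,120,400,250),6)
h=cv2.cvtColor(im,cv2.COLOR_RGB2HSV)
m=((h[...,0]>12)&(h[...,0]<32)&(h[...,1]>110)&(h[...,2]>110)).astype(np.uint8)
m[:, :270]=0;m[:,360:]=0;m[:130]=0;m[215:]=0
ys,xs=np.nonzero(m);print(len(xs),xs.min(),xs.max(),ys.min(),ys.max())
hull=cv2.convexHull(np.stack([xs,ys],1).astype(np.float32));e=cv2.fitEllipse(hull);print(e)
print("rim",atz(w,e[0],164), "lever tip",atz(w,(383,229),126))
s,t=pickle.load(open("st0.pkl","rb"));w1=pickle.load(open("w1.pkl","rb"))
print(tri([(w,e[0]),(w1,(157,22))]))
E
```

```text
752 288 341 149 203
((313.8327941894531, 176.63833618164062), (52.4459342956543, 54.62579345703125), 169.38587951660156)
rim [ 475.53833315 -170.92948204  164.        ] lever tip [ 476.97660102 -231.09892279  126.        ]
(array([ 475.11260911, -171.44954294,  159.06659061]), [np.float64(0.11129014106463193), np.float64(0.11129014106458085)])
```

View pics/w7c.png

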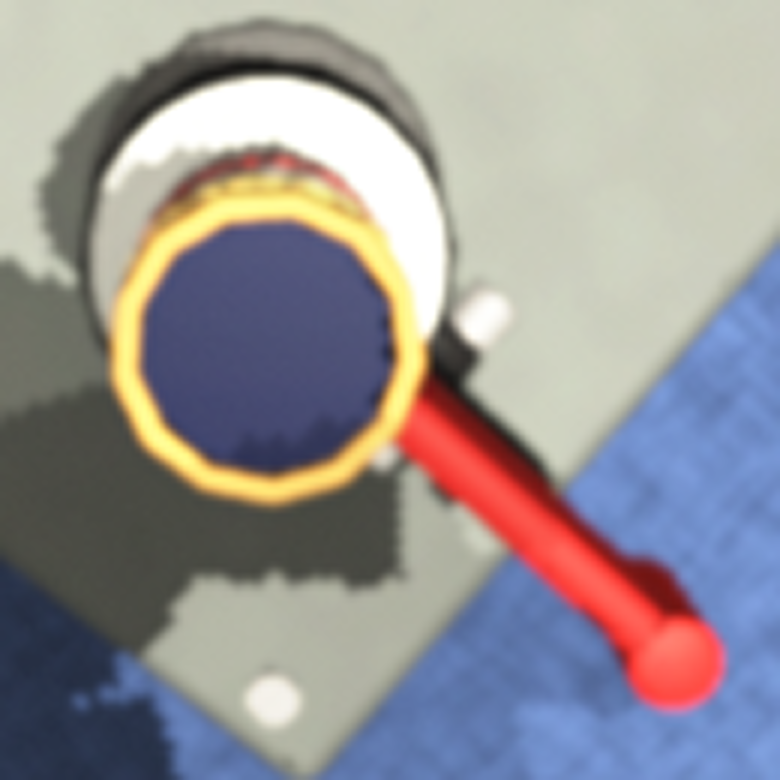

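{"method": "drive_tool", "body": {"moves": [[[10, 10, -10], 0], [[20, 20, -20], 0], [[28, 28, -30], 0], [[33, 31, -40], 0], [[33, 31, -45], 0], [[33, 31, -45], 0], [[33, 31, -45], 0], [[33, 31, -45], 0]]}}

```text
time: 8.03
tool_pos: [475.5, -171.7, 215.5]
tcp_rot: [180.0, -0.0, 42.7]
ft_force: [-0.5, -0.5, 0.7]
finger_gap: 14.4
```

```bash
python3 - <<'E'
from h import *
import pickle
for i in range(4):
  w=r.snapshot("wrist");a=r.sense();print(a["time"],a["tool_pos"],a["tcp_rot"],w["xyz"],a["ft_force"])
save(w,"w8.png",(240,220,400,340),5)
s=r.snapshot("scene");t=r.snapshot("top");save(s,"s8.png",(260,210,400,350),5);save(t,"t8.png",(340,140,460,260),5)
pickle.dump((w,s,t,a),open("w8.pkl","wb"))
E
```

```text
8.0833 [ 475.56546129 -171.80560373  215.71685088] [ 1.79942683e+02 -1.56349142e-02  4.27374247e+01] [ 531.72506448 -119.40605421  336.16173645] [-0.03521084 -0.27673316  0.17050584]
8.1333 [ 475.62874233 -171.85904186  215.79629422] [ 1.79928737e+02 -2.11577513e-02  4.27326014e+01] [ 531.78870772 -119.52120082  336.40418734] [ 0.12207273  0.10163021 -0.07083355]
8.1833 [ 475.62479949 -171.83859425  215.74432231] [ 1.79933748e+02 -2.24828538e-02  4.27278257e+01] [ 531.81596873 -119.55725671  336.48067364] [-0.11446255  0.1120226   0.22542419]
8.2333 [ 475.60779492 -171.76025953  215.6670018 ] [ 1.79938415e+02 -2.20696254e-02  4.27309224e+01] [ 531.82024742 -119.5399894   336.45006438] [ 0.53760098  0.65965865 -1.49894675]
```

View pics/w8.png

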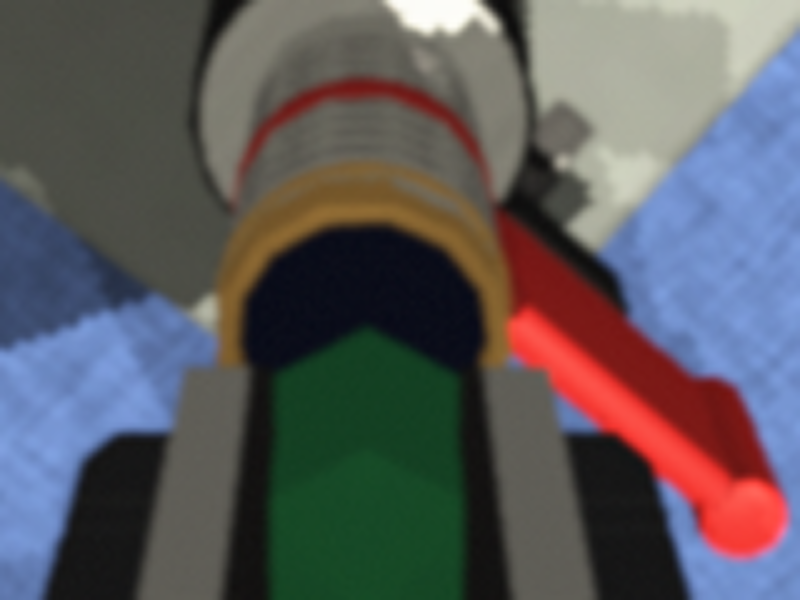

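View pics/s8.png

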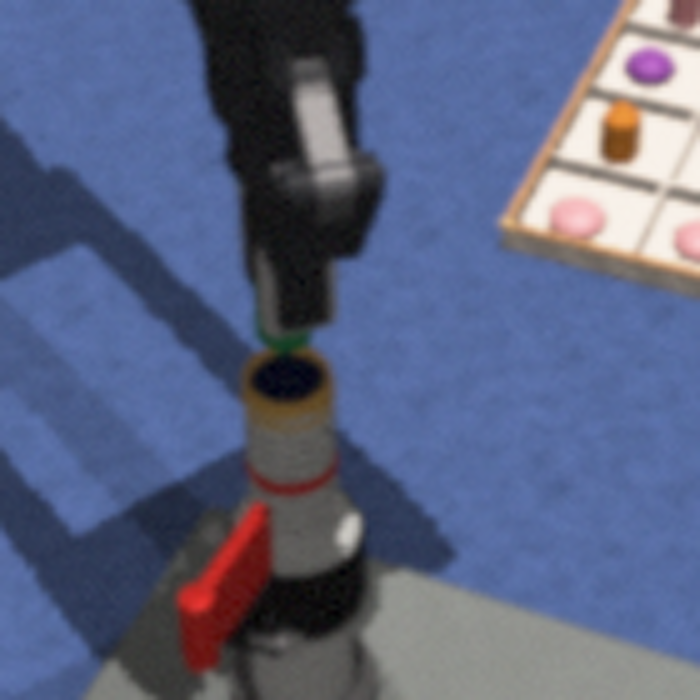

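View pics/t8.png

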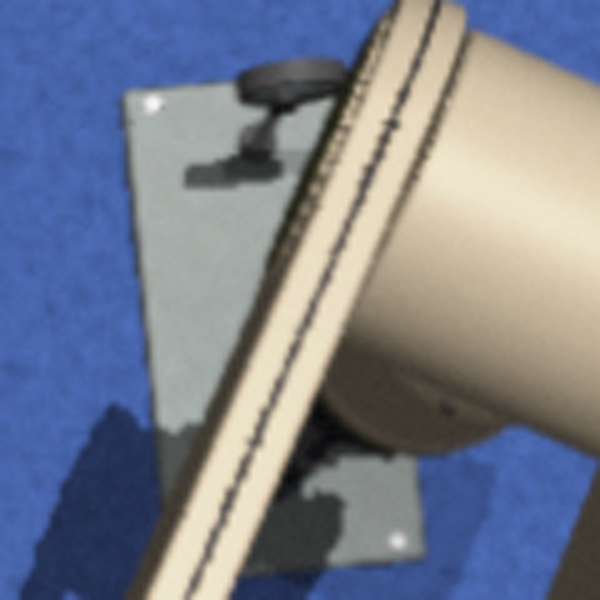

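```bash
python3 - <<'E'
from h import *
import pickle
w,s,t,a=pickle.load(open("w8.pkl","rb"))
f=np.array([.7345,.6786]);T=a["tool_pos"]
X=atz(w,(240+364/5,220+225/5),164);print("inner far edge -11.5 =>",X[:2]-11.5*f)
l=atz(w,(240+219/5,220+330/5),164);rr=atz(w,(240+510/5,220+330/5),164);print(l,rr,np.linalg.norm(l-rr),(l+rr)[:2]/2)
c=atz(w,(240+366/5,220+327/5),T[2]-34);print("crystal base front corner -9 =>",c[:2]-9*f)
c=atz(w,(240+366/5,220+450/5),T[2]-12);print("crystal shoulder front corner -9 =>",c[:2]-9*f)
print(T)
# scene: base of crystal & cup
print("scene cup",tri([(s,(260+288/5,210+378/5)),(w,(240+364/5,220+225/5+0))]))
print("scene cup c@164",atz(s,(260+288/5,210+378/5),163),"cryst base front", proj(s,[T[0],T[1],T[2]-34]),"cupproj",proj(s,[475.6,-171.8,163]), (260+288/5,210+378/5))
# band lower edge
ex=f
for d in (22,25,28,30,32,35):
  print(d,(proj(w,[475.5+14*f[0],-171.8+14*f[1],96+d])-[240,220])*5)
E
```

```text
inner far edge -11.5 => [ 475.25061682 -171.74489459]
[ 466.90735965 -161.09397488  164.        ] [ 485.21128061 -180.98125669  164.        ] 27.028457237201284 [ 476.05932013 -171.03761579]
crystal base front corner -9 => [ 475.4524025  -171.77029821]
crystal shoulder front corner -9 => [ 475.34392056 -171.83038097]
[ 475.60779492 -171.76025953  215.6670018 ]
scene cup (array([ 475.77992227, -167.93196909,  154.00004569]), [np.float64(5.047176554809182), np.float64(5.047176554809352)])
scene cup c@164 [ 474.95540212 -175.32698827  163.        ] cryst base front [318.67977425 275.24020352] cupproj [319.1124898  284.25048164] (317.6, 285.6)
22 [365.66169423  57.74890738]
25 [365.69352766  65.20662089]
28 [365.72618273  72.85762963]
30 [365.74842499  78.06940372]
32 [365.77105648  83.37277239]
35 [365.805756    91.50487575]
```

{"method": "drive_tool", "body": {"moves": [[[0, 0, -5], 0], [[0, 0, -10], 0], [[0, 0, -13], 0], [[0, 0, -15], 0], [[0, 0, -17], 0], [[0, 0, -18], 0], [[0, 0, -19], 0], [[0, 0, -19], 0]]}}

```text
time: 9.0
tool_pos: [475.4, -171.3, 195.8]
tcp_rot: [-180.0, 0.0, 42.8]
ft_force: [-0.1, 0.3, -0.1]
finger_gap: 14.4
```

{"method": "drive_tool", "body": {"moves": [[[0, 0, -0.5], 0], [[0, 0, -1], 0], [[0, 0, -1], 0], [[0, 0, -1], 0], [[0, 0, -1], 0], [[0, 0, -1], 0], [[0, 0, -1], 0], [[0, 0, -1], 0]]}}

```text
time: 9.67
tool_pos: [475.7, -171.4, 195.4]
tcp_rot: [180.0, -0.0, 42.8]
ft_force: [-0.1, 0.5, 5.3]
finger_gap: 14.5
```

```bash
python3 - <<'E'
from h import *
for i in range(2):
  w=r.snapshot("wrist");a=r.sense();print(a["time"],a["tool_pos"],a["ft_force"])
save(w,"w9.png",(240,220,400,340),5)
s=r.snapshot("scene");save(s,"s9.png",(260,210,400,350),5)
E
```

```text
9.7167 [ 475.70267443 -171.39026713  195.38417266] [0.54861228 0.29573327 5.13724334]
9.7667 [ 475.72635664 -171.41070098  195.37141735] [-1.1440187   0.82362324  6.05201015]
```

View pics/w9.png

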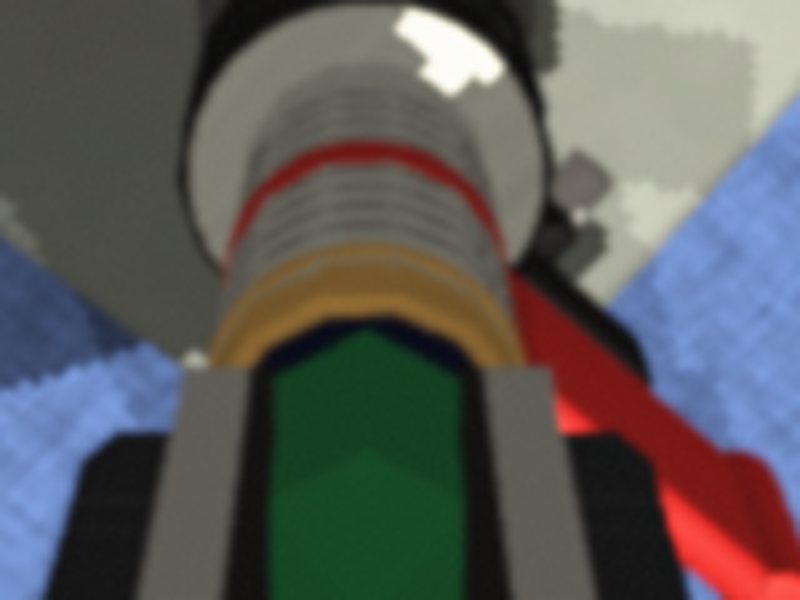

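View pics/s9.png

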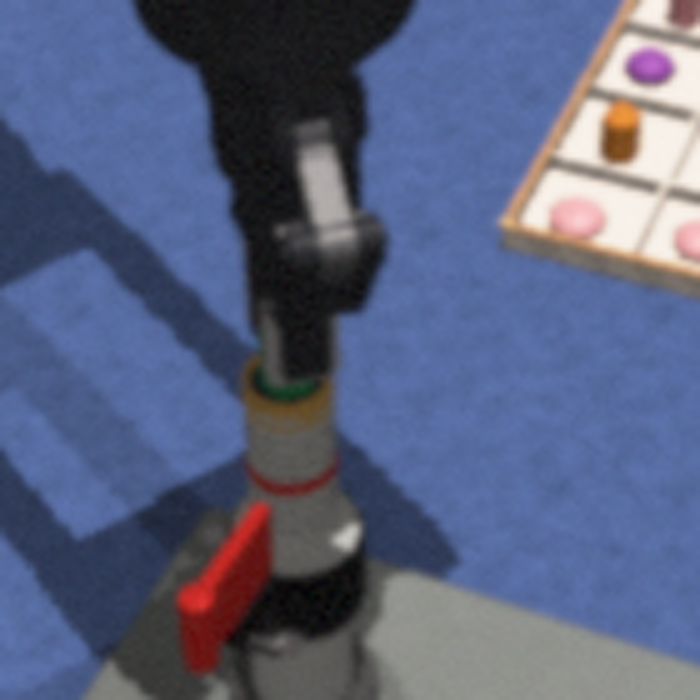

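{"method": "drive_tool", "body": {"moves": [[[0, 0, 0.5], 0], [[0, 0, 0.5], 0], [[0, 0, 0.5], 0], [[0, 0, 0.5], 0], [[0, 0, 0.5], 0], [[0, 0, 0.5], 0], [[0, 0, 0.5], 0], [[0, 0, 0.5], 0]], "fingers": 45}}

```text
time: 10.48
tool_pos: [475.5, -171.3, 195.5]
tcp_rot: [-180.0, 0.0, 42.8]
ft_force: [0.7, -0.7, -0.0]
finger_gap: 45.2
```

```bash
python3 - <<'E'
from h import *
import pickle
for i in range(2):
  w=r.snapshot("wrist");a=r.sense();print(a["time"],a["tool_pos"],a["ft_force"],a["finger_gap"])
save(w,"w10.png",(220,200,420,350),4)
s=r.snapshot("scene");save(s,"s10.png",(260,210,400,350),4)
pickle.dump((w,s,a),open("w10.pkl","wb"))
E
```

```text
10.5333 [ 475.46111253 -171.30746102  195.46349514] [ 0.47123338  0.4848902  -0.60230859] 45.0105496499772
10.5833 [ 475.48865558 -171.29920407  195.49825175] [0.14465696 0.28969307 0.1683249 ] 44.86585748896666
```

View pics/w10.png

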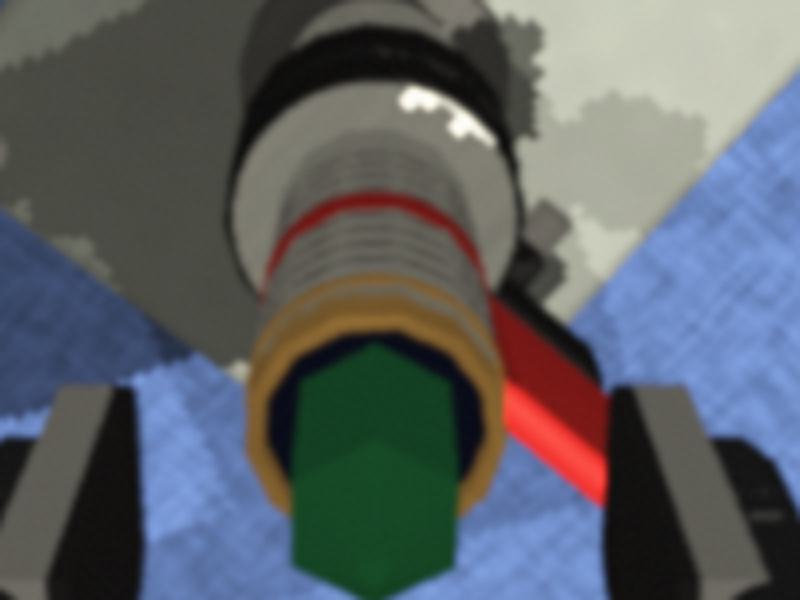

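View pics/s10.png

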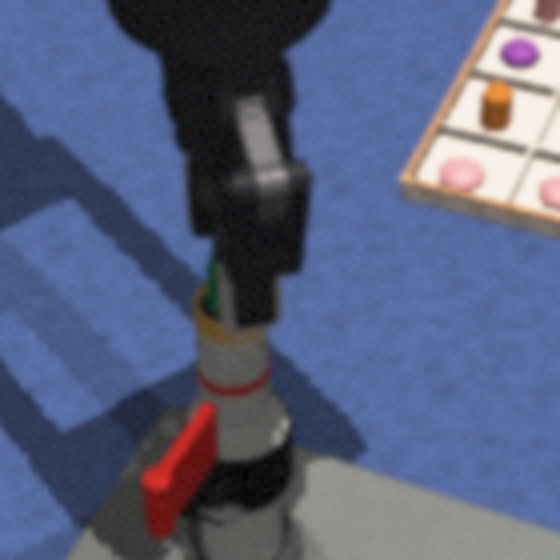

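```bash
python3 - <<'E'
from h import *
import pickle
from scipy.optimize import brentq
w,s,a=pickle.load(open("w10.pkl","rb"))
f=np.array([.7345,.6786]);ax=np.array([475.5,-171.7])
im=w["pixels"].astype(int)
x=int(round(proj(w,[*(ax+14*f),126])[0]));print(x)
col=im[240:262,x-2:x+3].mean(1);red=col[:,0]-col[:,1:].mean(1)
for y,v in zip(range(240,262),red): print(y,round(v,1),end=' | ')
F=lambda y:brentq(lambda d:proj(w,[*(ax+14*f),96+d])[1]-y,0,66)
bg=np.median(red);rr=red-bg;print()
m=(rr*np.arange(240,262)*(rr>15)).sum()/(rr*(rr>15)).sum();print("centre y",m,F(m), "width", rr[rr>15].sum()/rr.max())
for y in (247,247.5,248,249,253): print(y,F(y))
# ring far edge check radius 22, at z=96
print(proj(w,[*(ax+22*f),96]), "ring silver edge obs y", 200+82/4, " rim far outer", proj(w,[*(ax+14*f),164]),200+315/4)
# scene near side
t=np.array([727.,-592]);n=(t-ax)/np.linalg.norm(t-ax)
im=s["pixels"].astype(int)
x=int(round(proj(s,[*(ax+14*n),126])[0]))
col=im[295:320,x-1:x+3].mean(1);red=col[:,0]-col[:,1:].mean(1)
for y,v in zip(range(295,320),red): print(y,round(v,1),end=' | ')
rr=red-np.median(red);m=(rr*np.arange(295,320)*(rr>15)).sum()/(rr*(rr>15)).sum()
G=lambda y:brentq(lambda d:proj(s,[*(ax+14*n),96+d])[1]-y,0,66)
print("\nscene",m,G(m))
print(proj(s,[*(ax+22*n),96]),proj(s,[*(ax+14*n),164]))
save(s,"s10b.png",(290,270,350,350),8)
E
```

```text
314
240 6.0 | 241 6.0 | 242 6.1 | 243 5.8 | 244 6.0 | 245 5.9 | 246 10.1 | 247 28.8 | 248 59.4 | 249 81.5 | 250 87.9 | 251 72.8 | 252 40.4 | 253 14.6 | 254 6.4 | 255 5.9 | 256 5.7 | 257 5.8 | 258 6.2 | 259 6.0 | 260 6.0 | 261 6.1 | 
centre y 249.65649311789343 33.15595806415231 width 4.085574572127139
247 29.012930853565074
247.5 29.80535945328119
248 30.59185519626327
249 32.14731503374943
253 38.144758753693175
[314.07998177 217.27551724] ring silver edge obs y 220.5  rim far outer [314.45189341 277.05211787] 278.75
295 19.2 | 296 9.2 | 297 3.8 | 298 2.2 | 299 1.8 | 300 2.8 | 301 2.4 | 302 2.6 | 303 3.1 | 304 3.1 | 305 12.9 | 306 39.0 | 307 59.8 | 308 42.4 | 309 12.1 | 310 4.0 | 311 2.1 | 312 2.2 | 313 2.2 | 314 2.6 | 315 1.8 | 316 2.6 | 317 2.2 | 318 2.1 | 319 2.1 | 
scene 305.69140950792325 34.737847296096724
[321.12056214 324.59752147] [319.39337919 290.37741249]
```

View pics/s10b.png

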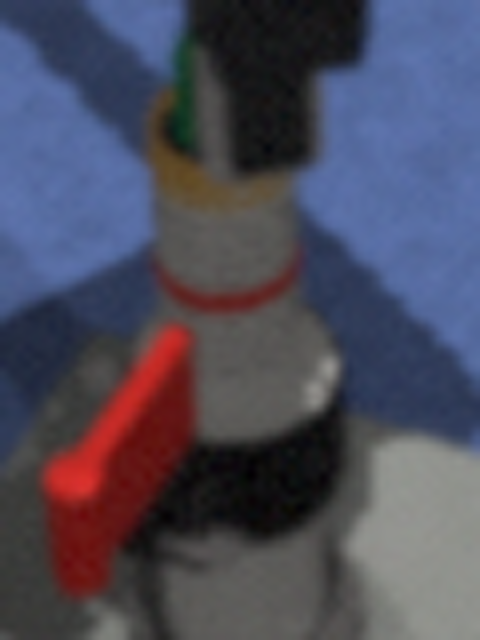

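```bash
python3 - <<'E'
from h import *
import pickle
from scipy.optimize import brentq
w,s,a=pickle.load(open("w10.pkl","rb"))
f=np.array([.7345,.6786]);ax=np.array([475.5,-171.7])
im=w["pixels"].astype(int)
for y in list(range(212,240))+list(range(264,288)): print(y,im[y,312:317].mean(0).round().astype(int).tolist(),end=' ')
print()
n=np.array([727.,-592])-ax;n/=np.linalg.norm(n)
im=s["pixels"].astype(int)
print(proj(s,[*(ax+14*n),126]))
for y in list(range(284,300))+list(range(318,342)): print(y,im[y,317:321].mean(0).round().astype(int).tolist(),end=' ')
for z in (96,164,161,121,126,131,125+2.5,130): print(z,proj(s,[*(ax+14*n),z]),proj(s,[*(ax+22*n),z]))
E
```

```text
212 [26, 25, 24] 213 [24, 23, 22] 214 [19, 18, 17] 215 [16, 14, 14] 216 [14, 13, 13] 217 [14, 14, 13] 218 [18, 18, 17] 219 [35, 34, 32] 220 [72, 71, 65] 221 [107, 106, 97] 222 [125, 122, 112] 223 [127, 126, 115] 224 [128, 126, 115] 225 [128, 126, 115] 226 [129, 127, 115] 227 [129, 127, 115] 228 [129, 127, 115] 229 [128, 127, 115] 230 [127, 126, 114] 231 [123, 122, 111] 232 [116, 114, 103] 233 [108, 107, 97] 234 [106, 104, 95] 235 [105, 103, 94] 236 [102, 101, 92] 237 [97, 95, 87] 238 [94, 92, 84] 239 [95, 93, 85] 264 [90, 88, 80] 265 [94, 92, 84] 266 [102, 100, 92] 267 [106, 100, 86] 268 [112, 95, 68] 269 [121, 93, 52] 270 [124, 97, 60] 271 [115, 100, 76] 272 [109, 99, 79] 273 [110, 95, 71] 274 [113, 90, 55] 275 [115, 86, 45] 276 [116, 86, 42] 277 [117, 86, 42] 278 [125, 92, 45] 279 [138, 103, 50] 280 [140, 105, 51] 281 [126, 93, 46] 282 [91, 67, 38] 283 [46, 36, 29] 284 [18, 18, 25] 285 [10, 23, 25] 286 [15, 41, 29] 287 [17, 55, 32] 
[320.27135657 307.79479653]
284 [44, 43, 44] 285 [44, 42, 43] 286 [44, 44, 44] 287 [47, 47, 46] 288 [48, 47, 47] 289 [48, 48, 47] 290 [53, 50, 51] 291 
[... 336 characters left out ...]
29 [13, 14, 15] 330 [14, 14, 14] 331 [16, 16, 16] 332 [17, 16, 16] 333 [14, 13, 14] 334 [13, 14, 16] 335 [28, 24, 27] 336 [49, 48, 47] 337 [68, 66, 66] 338 [80, 78, 78] 339 [84, 83, 81] 340 [87, 86, 84] 341 [91, 89, 88] 96 [320.92422704 320.68743195] [321.12056214 324.59752147]
164 [319.39337919 290.37741249] [319.58737857 294.2798728 ]
161 [319.46487181 291.79910038] [319.65902972 295.70291386]
121 [320.38255445 309.99424688] [320.57831702 313.90673645]
126 [320.27135657 307.79479653] [320.46696721 311.70709046]
131 [320.15917829 305.57447406] [320.35462378 309.48633224]
127.5 [320.23780654 307.13090335] [320.43336904 311.04309207]
130 [320.18169292 306.020221  ] [320.37717252 309.93218585]
```

```bash
python3 - <<'E'
from h import *
import pickle
from scipy.optimize import brentq
w,s,a=pickle.load(open("w10.pkl","rb"))
f=np.array([.7345,.6786]);ax=np.array([475.5,-171.7])
P=lambda r_,z:proj(w,[*(ax+r_*f),z])[1]
print("junction",P(14,96),"obs ~231.8; ring edge",P(22,96),"obs 220.2; rim",P(14,164),"obs 277.8; inner",P(11.5,164),"obs 282.3", "near inner", P(-11.5,164))
E
```

```text
junction 230.97034726704015 obs ~231.8; ring edge 217.27551723781346 obs 220.2; rim 277.0521178681977 obs 277.8; inner 282.7221431855551 obs 282.3 near inner 332.35352557234614
```

{"method": "drive_tool", "body": {"moves": [[[0, 0, 0], 5], [[0, 0, 0], 10], [[0, 0, 0], 15], [[0, 0, -10], 15], [[0, 0, -20], 15], [[0, 0, -30], 15], [[0, 0, -37], 15], [[0, 0, -37], 15]], "fingers": 50}}

```text
time: 11.3
tool_pos: [473.9, -170.6, 155.5]
tcp_rot: [-179.7, 0.0, 57.7]
ft_force: [0.3, 0.1, -0.5]
finger_gap: 50.2
```

```bash
python3 - <<'E'
from h import *
import pickle
for i in range(2):
  w=r.snapshot("wrist");a=r.sense();print(a["time"],a["tool_pos"],a["tcp_rot"],a["ft_force"],a["finger_gap"])
save(w,"w11.png")
s=r.snapshot("scene");save(s,"s11.png",(240,220,400,360),5)
pickle.dump((w,s,a),open("w11.pkl","wb"))
E
```

```text
11.35 [ 474.44891826 -170.79856252  156.67542613] [-1.79819315e+02  2.18688570e-02  5.77068015e+01] [-0.68594581  0.1527587   0.43942155] 49.97140292009537
11.4 [ 475.0496483  -171.10279332  157.70685065] [-1.79912906e+02  1.01587737e-02  5.77230527e+01] [ 0.42273689 -0.84630212  0.75873217] 50.02765797727106
```

View pics/w11.png

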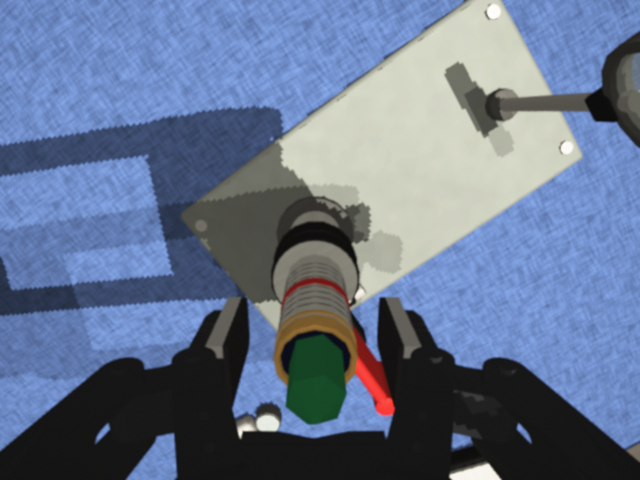

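View pics/s11.png

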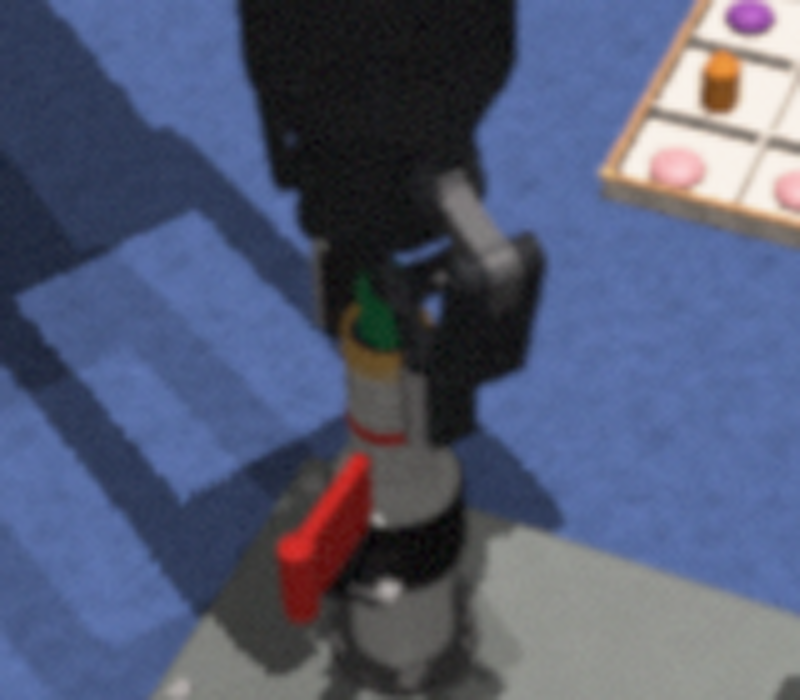

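{"method": "drive_tool", "body": {"moves": [[[0, 0, 0], 0], [[0, 0, 0], 0], [[0, 0, 0], 0], [[0, 0, 0], 0], [[0, 0, 0], 0], [[0, 0, 0], 0], [[0, 0, 0], 0], [[0, 0, 0], 0]], "fingers": 15, "squeeze": 60}}

```text
time: 12.12
tool_pos: [475.6, -171.4, 159.1]
tcp_rot: [180.0, -0.0, 57.8]
ft_force: [-3.1, 0.4, 5.2]
finger_gap: 26.5
```

```bash
python3 - <<'E'
from h import *
import pickle
for i in range(2):
  w=r.snapshot("wrist");a=r.sense();print(a["time"],a["tool_pos"],a["tcp_rot"],a["ft_force"],a["finger_gap"])
save(w,"w12.png",(220,240,420,440),4)
s=r.snapshot("scene");save(s,"s12.png",(240,220,400,360),5)
pickle.dump((w,s,a),open("w12.pkl","wb"))
E
```

```text
12.1667 [ 475.64305866 -171.36618548  159.04687644] [ 1.79970519e+02 -2.96727486e-03  5.77654960e+01] [-2.44743653  1.32328382  6.06417421] 26.520937413692877
12.2167 [ 475.65693477 -171.35473039  159.07265994] [ 1.79969264e+02 -4.09451483e-03  5.77643166e+01] [-2.64362401  2.14972551  5.49923785] 26.177419364134753
```

View pics/w12.png

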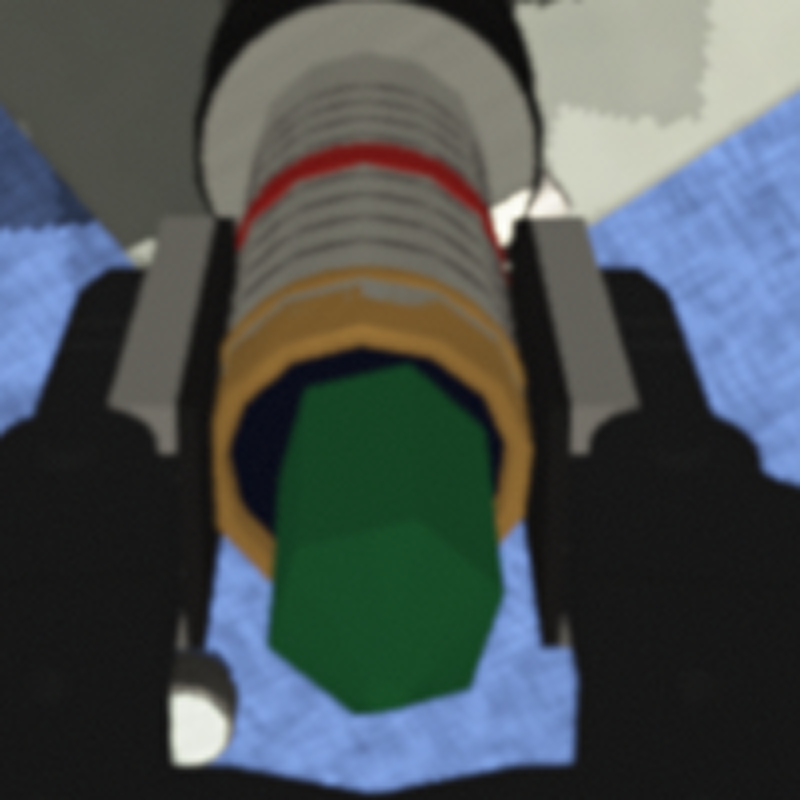

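View pics/s12.png

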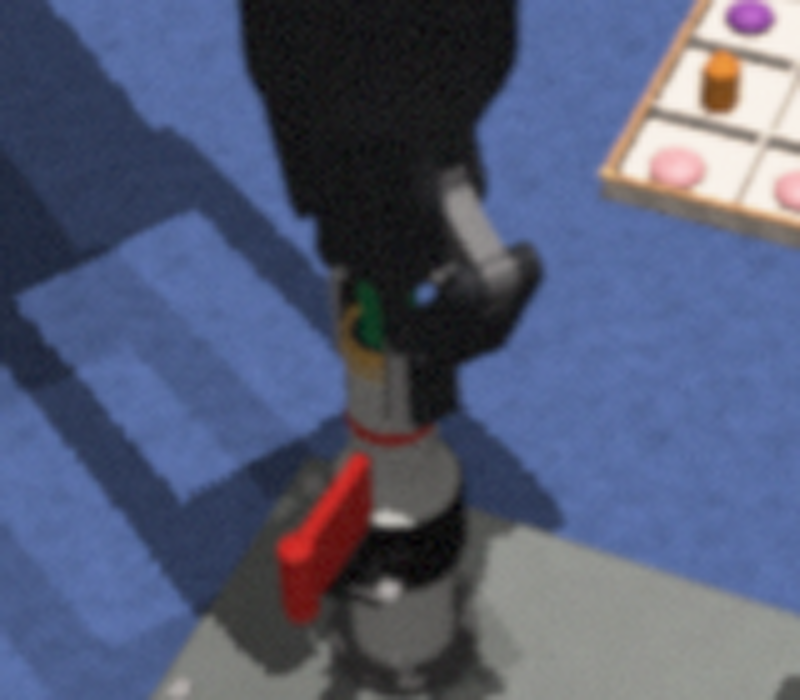

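```bash
cat >> h.py <<'E'
from scipy.optimize import brentq
def band(w,yaw,ax=(475.6,-171.5),verbose=True):
    f=np.array([np.cos(np.radians(yaw)),np.sin(np.radians(yaw))]);ax=np.array(ax)
    P=lambda r_,z:proj(w,[*(ax+r_*f),z])[1]
    im=w["pixels"].astype(float)
    x=int(round(proj(w,[*(ax+14*f),110])[0]))
    y0=int(P(24,96))-6;y1=int(P(14,170))
    col=im[y0:y1,x-2:x+3].mean(1);ys=np.arange(y0,y1)
    red=col[:,0]-col[:,1]-(1.0)*0; gb=np.abs(col[:,1]-col[:,2])
    rr=np.where((col[:,0]>1.5*col[:,1])&(gb<25),red,0); k=rr.argmax(); sel=(np.abs(ys-ys[k])<=5)
    red2=(col[:,0]-col[:,1:].mean(1)); red2=np.clip(red2-8,0,None)*sel
    m=(red2*ys).sum()/red2.sum()
    g=col.mean(1); gr=np.gradient(g); i=np.argmax(gr[:20]); 
    edge=ys[i]
    F=lambda y:brentq(lambda d:P(14,96+d)-y,-10,80)
    print("x",x,"band centre y",round(m,2),"d centre",round(F(m),2),"lower edge raw",round(F(m)-2.5,2),"with +0.8px",round(F(m-.8)-2.5,2),"ring edge obs",edge,"pred",round(P(22,96),2),"junction pred",round(P(14,96),2))
    return ys,col
E
python3 - <<'E'
from h import *
import pickle
w,s,a=pickle.load(open("w10.pkl","rb"));band(w,42.77)
w,s,a=pickle.load(open("w11.pkl","rb"));band(w,57.7)
w,s,a=pickle.load(open("w12.pkl","rb"));band(w,57.76)
E
```

```text
x 314 band centre y 249.71 d centre 33.85 lower edge raw 31.35 with +0.8px 30.12 ring edge obs 220 pred 216.91 junction pred 230.62
x 316 band centre y 280.24 d centre 33.21 lower edge raw 30.71 with +0.8px 29.89 ring edge obs 240 pred 236.73 junction pred 252.84
x 313 band centre y 278.15 d centre 33.01 lower edge raw 30.51 with +0.8px 29.67 ring edge obs 239 pred 235.67 junction pred 251.61
```

{"method": "drive_tool", "body": {"moves": [[[0, 0, -4], 0], [[0, 0, -8], 0], [[0, 0, -12], 0], [[0, 0, -16], 0], [[0, 0, -20], 0], [[0, 0, -24], 0], [[0, 0, -27], 0], [[0, 0, -29.5], 0]]}}

```text
time: 12.93
tool_pos: [475.7, -171.6, 130.0]
tcp_rot: [180.0, 0.0, 57.8]
ft_force: [-5.9, 1.7, 11.7]
finger_gap: 26.3
```

{"method": "drive_tool", "body": {"moves": [[[0, 0, 0], 0], [[0, 0, 0], 0], [[0, 0, 0], 0], [[0, 0, 0], 0], [[0, 0, 0], 0], [[0, 0, 0], 0], [[0, 0, 0], 0], [[0, 0, 0], 0]]}}

```text
time: 13.6
tool_pos: [475.5, -171.5, 129.5]
tcp_rot: [180.0, 0.0, 57.8]
ft_force: [-4.2, 0.2, 6.3]
finger_gap: 26.5
```

```bash
python3 - <<'E'
from h import *
import pickle
for i in range(2):
  w=r.snapshot("wrist");a=r.sense();print(a["time"],a["tool_pos"],a["tcp_rot"],a["ft_force"],a["finger_gap"])
save(w,"w13.png",(220,240,420,440),4)
s=r.snapshot("scene");save(s,"s13.png",(240,220,400,360),5)
pickle.dump((w,s,a),open("w13.pkl","wb"))
band(w,57.76)
E
```

```text
13.65 [ 475.53485896 -171.47966281  129.50745029] [1.79979984e+02 1.23504692e-02 5.77612805e+01] [-4.08323175  1.15983701  6.23387342] 26.014568158803474
13.7 [ 475.54788043 -171.49964184  129.53439159] [1.79977462e+02 1.34477808e-02 5.77625597e+01] [-3.78430445  0.39214214  6.27718426] 26.409030527532963
x 313 band centre y 277.96 d centre 3.69 lower edge raw 1.19 with +0.8px 0.35 ring edge obs 260 pred 256.16 junction pred 274.5
```

View pics/w13.png

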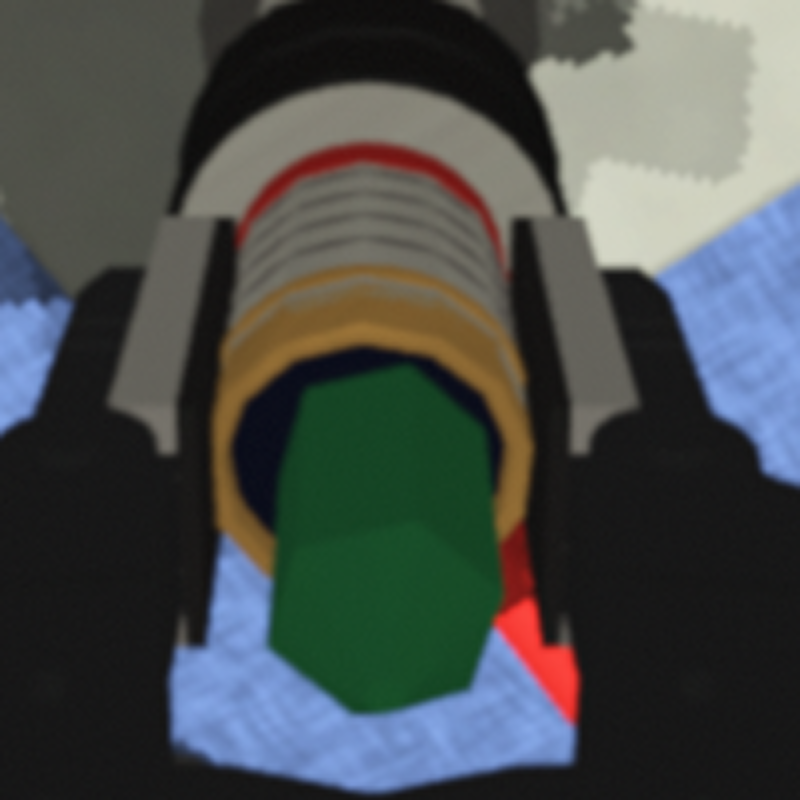

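View pics/s13.png

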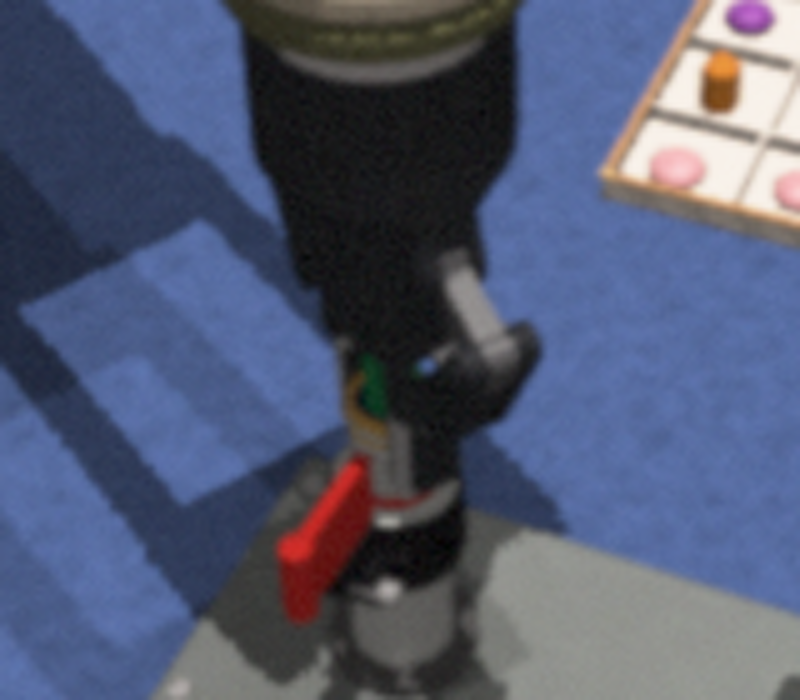

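{"method": "drive_tool", "body": {"moves": [[[0, 0, 0], -4], [[0, 0, 0], -8], [[0, 0, 0], -12], [[0, 0, 0], -16], [[0, 0, 0], -20], [[0, 0, 0], -24], [[0, 0, 0], -28], [[0, 0, 0], -28]]}}

```text
time: 14.42
tool_pos: [476.5, -171.6, 130.0]
tcp_rot: [179.9, -0.1, 29.6]
ft_force: [1.1, -0.0, 5.9]
finger_gap: 26.7
```

```bash
python3 - <<'E'
from h import *
import pickle
for i in range(2):
  w=r.snapshot("wrist");a=r.sense();print(a["time"],a["tool_pos"],a["tcp_rot"],a["ft_force"],a["wrist_torque"],a["finger_gap"])
save(w,"w14.png",(200,220,440,440),3.5)
s=r.snapshot("scene");save(s,"s14.png",(240,220,400,360),5)
band(w,29.8)
E
```

```text
14.4667 [ 476.4593773  -171.68757257  129.92821116] [ 1.79877741e+02 -8.35456655e-02  2.98388992e+01] [ 0.20017201 -0.13682892  5.14554176] [-0.16587682 -0.11146379  0.06488418] 26.359924983927467
14.5167 [ 476.46486388 -171.68492011  129.93708811] [ 1.79881375e+02 -8.52151802e-02  2.99095372e+01] [0.1485537  0.54115322 4.94710065] [-0.04417418 -0.16395055  0.11685899] 26.272901615830577
x 313 band centre y 279.51 d centre 4.19 lower edge raw 1.69 with +0.8px 0.86 ring edge obs 261 pred 257.29 junction pred 275.56
```

View pics/w14.png

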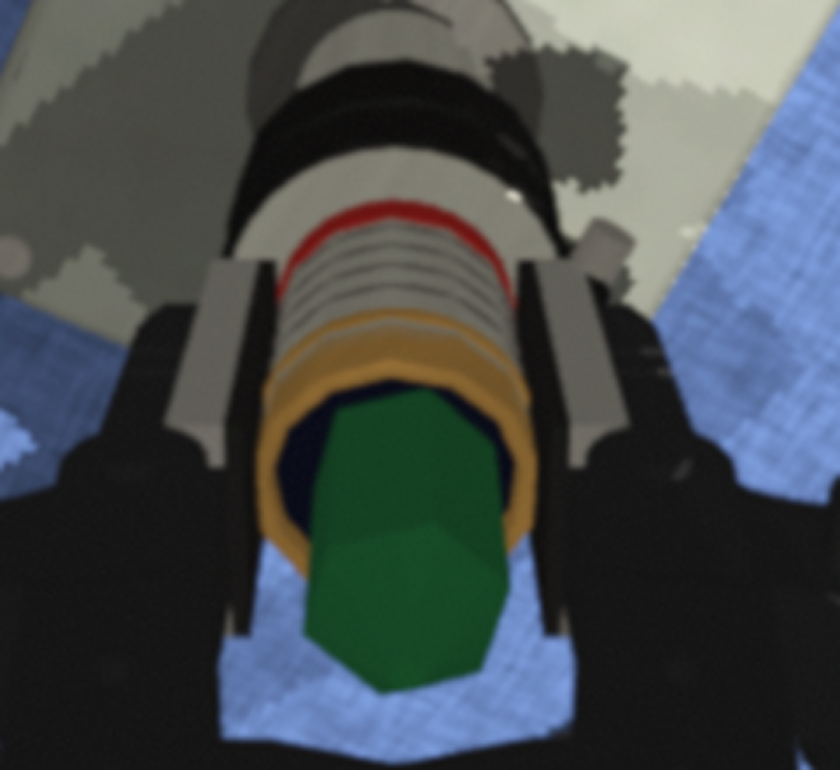

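View pics/s14.png

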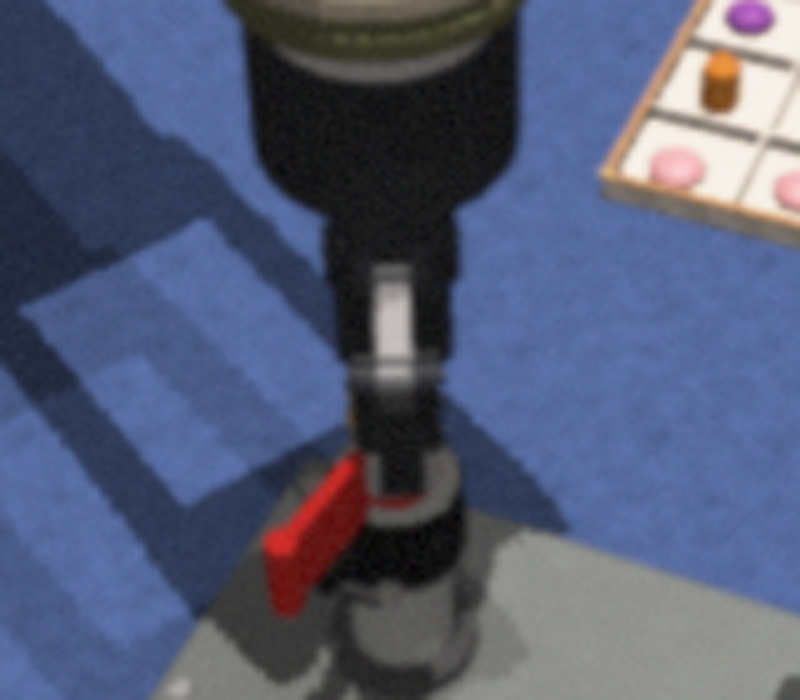

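{"method": "drive_tool", "body": {"moves": [[[0, 0, -0.5], -2], [[0, 0, -0.8], -6], [[0, 0, -0.8], -10], [[0, 0, -0.8], -14], [[0, 0, -0.8], -18], [[0, 0, -0.8], -22], [[0, 0, -0.8], -26], [[0, 0, -0.8], -28]]}}

```text
time: 15.23
tool_pos: [476.7, -172.7, 129.8]
tcp_rot: [179.8, -0.2, 1.7]
ft_force: [-4.0, -3.6, 9.5]
finger_gap: 26.4
```

```bash
python3 - <<'E'
from h import *
import pickle
for i in range(2):
  w=r.snapshot("wrist");a=r.sense();print(a["time"],a["tool_pos"],a["tcp_rot"],a["ft_force"],a["wrist_torque"],a["finger_gap"])
save(w,"w15.png",(200,220,440,440),3.5)
s=r.snapshot("scene");save(s,"s15.png",(240,220,400,360),5)
band(w,a["tcp_rot"][2])
E
```

```text
15.2833 [ 476.60772263 -172.7402264   129.78586534] [ 1.79819345e+02 -1.53991909e-01  1.63686829e+00] [ 0.01169219 -2.94425258  8.01603812] [-0.75513584  0.14858959  0.11162538] 26.51279253837974
15.3333 [ 476.58063452 -172.73922351  129.74906797] [ 1.79823667e+02 -1.50893577e-01  1.82603860e+00] [-0.62871255 -3.97149086  8.29362617] [-0.7723589   0.15682834  0.13566143] 26.48404063285102
x 313 band centre y 279.12 d centre 4.03 lower edge raw 1.53 with +0.8px 0.69 ring edge obs 261 pred 257.05 junction pred 275.34
```

View pics/w15.png

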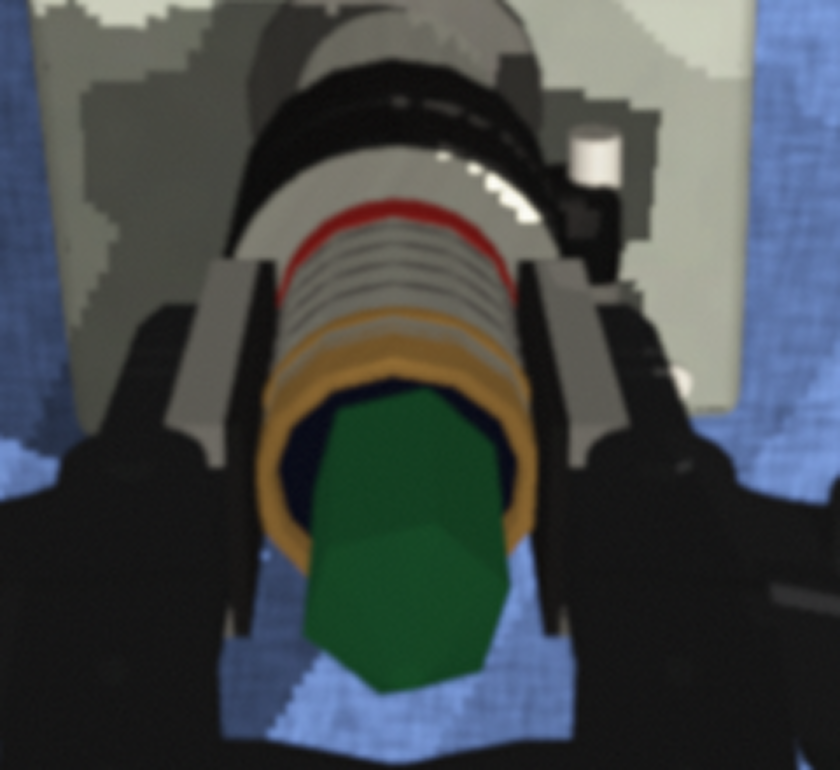

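View pics/s15.png

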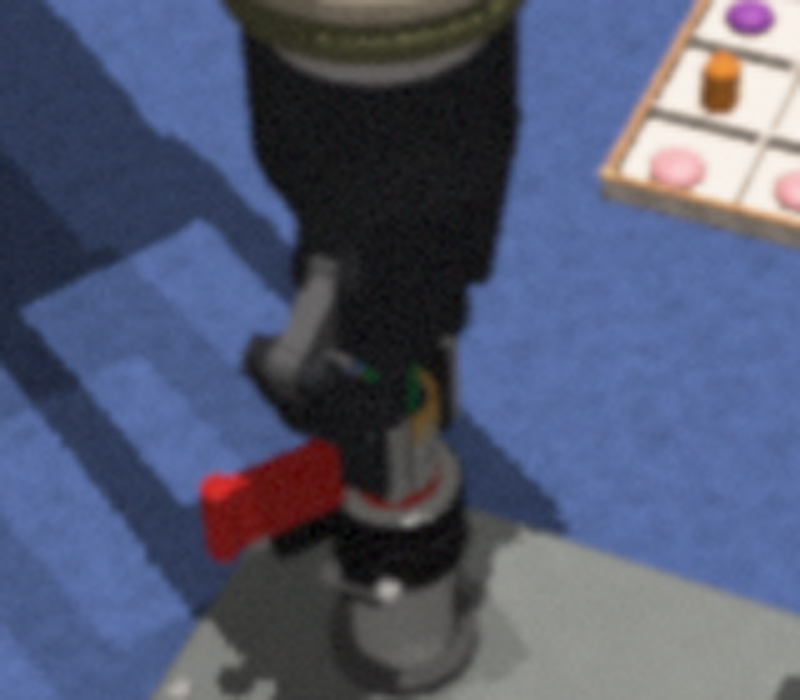

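```bash
python3 - <<'E'
from h import *
s=r.snapshot("scene")
for uv in ((240+222/5,220+490/5),):
  p=atz(s,uv,126);v=p[:2]-[475.6,-171.6];print(p,np.linalg.norm(v),np.degrees(np.arctan2(v[1],v[0])))
for a in (-146.45,-140,-130,-125,-120,-115): 
  c=np.radians(a);print(a,(proj(s,[475.6+60*np.cos(c),-171.6+60*np.sin(c),126])-[240,220])*5)
E
```

```text
[ 444.46397727 -226.18475427  126.        ] 62.840650138011284 -119.70113141984012
-146.45 [207.28185822 421.99462386]
-140 [208.93129361 437.98528799]
-130 [216.4131366  462.32429536]
-125 [222.38959444 474.07094761]
-120 [229.82680603 485.39952257]
-115 [238.68494428 496.20841882]
```

{"method": "drive_tool", "body": {"moves": [[[0, 0.5, -0.3], -3], [[0, 0.5, -0.5], -6], [[0, 0.5, -0.5], -9], [[0, 0.5, -0.5], -12], [[0, 0.5, -0.5], -15], [[0, 0.5, -0.5], -18], [[0, 0.5, -0.5], -21], [[0, 0.5, -0.5], -23]]}}

```text
time: 16.1
tool_pos: [476.3, -173.1, 129.6]
tcp_rot: [179.8, -0.2, -21.2]
ft_force: [-2.4, -8.0, 9.5]
finger_gap: 26.6
```

```bash
python3 - <<'E'
from h import *
import pickle
for i in range(2):
  w=r.snapshot("wrist");a=r.sense();print(a["time"],a["tool_pos"],a["tcp_rot"],a["ft_force"],a["wrist_torque"],a["finger_gap"])
save(w,"w16.png",(200,220,440,440),3.5)
s=r.snapshot("scene");save(s,"s16.png",(240,220,400,360),5)
band(w,a["tcp_rot"][2])
E
```

```text
16.15 [ 476.3544628  -173.20603085  129.61494463] [179.78985417  -0.22729912 -21.35088423] [-3.68436434 -7.55341021 11.1889241 ] [-1.56558126  0.8170103   0.25235502] 26.093284185110896
16.2 [ 476.31141273 -173.20394856  129.61448221] [179.78992224  -0.22081546 -21.17086906] [-3.46306424 -7.41222968 11.15605152] [-1.55252376  0.78790569  0.27816553] 26.828183897124564
x 314 band centre y 278.6 d centre 3.87 lower edge raw 1.37 with +0.8px 0.53 ring edge obs 261 pred 256.66 junction pred 274.98
```

View pics/s16.png

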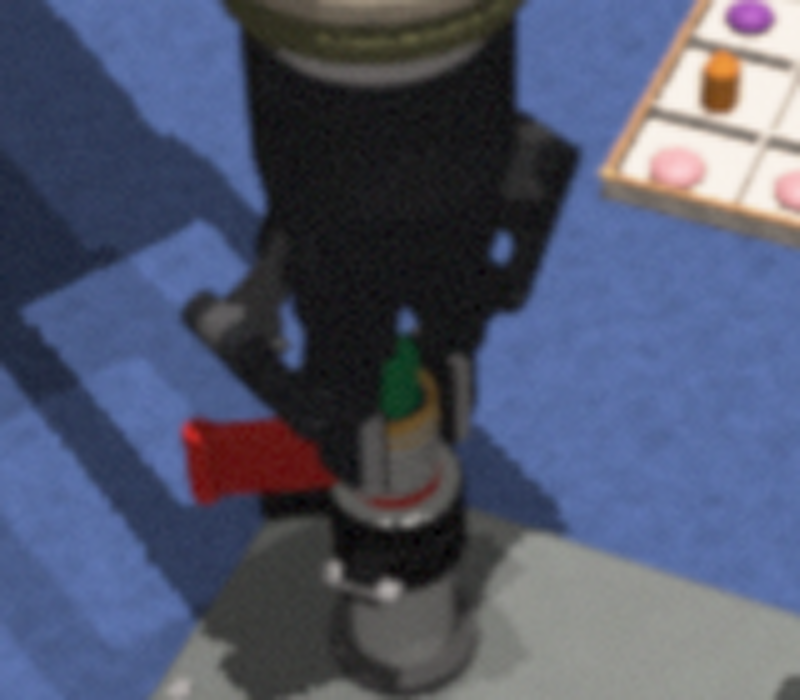

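{"method": "drive_tool", "body": {"moves": [[[0, 0.5, 0], -1], [[0, 0.5, 0], -2], [[0, 0.5, 0], -3], [[0, 0.5, 0], -4], [[0, 0.5, 0], -5], [[0, 0.5, 0], -5], [[0, 0.5, 0], -5], [[0, 0.5, 0], -5]]}}

```text
time: 16.92
tool_pos: [476.9, -173.9, 129.9]
tcp_rot: [179.7, -0.4, -26.1]
ft_force: [-0.4, -13.6, 7.8]
finger_gap: 26.5
```

```bash
python3 - <<'E'
from h import *
import pickle
for i in range(3):
  w=r.snapshot("wrist");a=r.sense();print(a["time"],a["tool_pos"],a["tcp_rot"],a["ft_force"],a["wrist_torque"],a["finger_gap"],a["joint_pos"][5])
save(w,"w17.png",(200,220,440,440),3.5)
s=r.snapshot("scene");save(s,"s17.png",(240,220,400,360),5)
band(w,a["tcp_rot"][2])
E
```

```text
16.9667 [ 476.83209287 -173.89618922  129.7959561 ] [179.7360127   -0.36576038 -26.08849504] [ -0.32153011 -13.89339449   7.32323169] [-2.31239667  0.30700008  0.48053122] 26.497624912023397 90.52337704993549
17.0167 [ 476.86132847 -173.89954395  129.83733565] [179.7371922   -0.37022769 -26.09162481] [ -0.64652861 -14.05657697   7.04283462] [-2.29392654  0.30451213  0.51937489] 26.33131706123254 90.52649978971799
17.0667 [ 476.83726125 -173.90504042  129.81185112] [179.73564905  -0.36723718 -26.09025928] [ -0.13066123 -12.64579982   8.00657724] [-2.27765699  0.36547652  0.49175451] 26.44095190284986 90.5248636030123
x 313 band centre y 280.18 d centre 3.83 lower edge raw 1.33 with +0.8px 0.49 ring edge obs 262 pred 258.34 junction pred 276.6
```

View pics/s17.png

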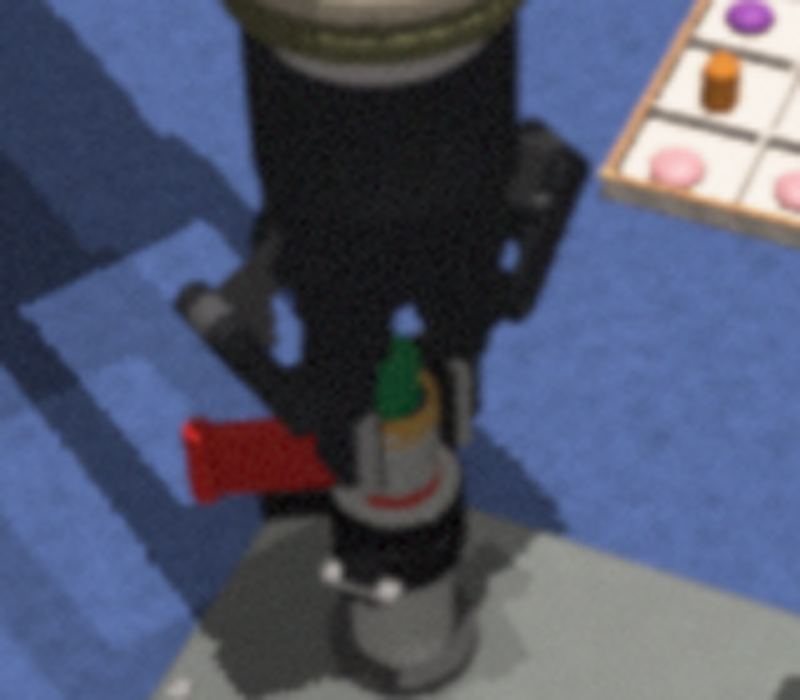

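View pics/w17.png

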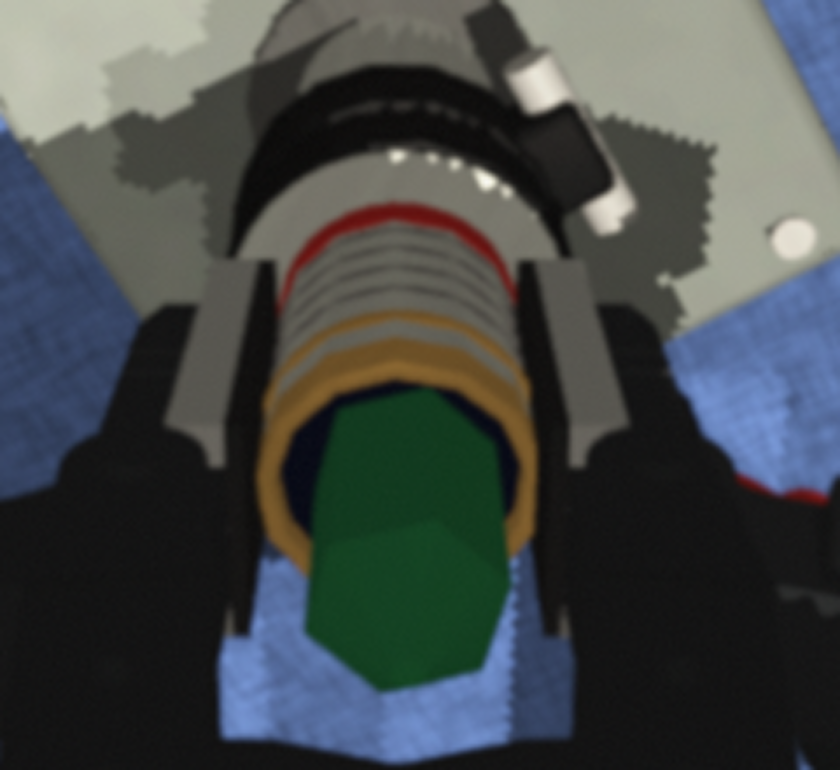

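```bash
python3 - <<'E'
from h import *
s=r.snapshot("scene");im=s["pixels"].astype(int)
m=(im[...,0]>90)&(im[...,1]<60)&(im[...,2]<60);m[:295]=0;m[330:]=0;m[:,:270]=0;m[:,312:]=0
ys,xs=np.nonzero(m);print(len(xs),xs.min(),xs.max(),ys.min(),ys.max())
b=cv2.imread("pics/s16.png");c=cv2.imread("pics/s17.png")
for q in (b,c):
  q=q.astype(int);mm=(q[...,2]>90)&(q[...,1]<60)&(q[...,0]<60);y,x=np.nonzero(mm[380:520,150:340]);print(x.mean()+150,y.mean()+380,x.min()+150,y.min()+380,y.max()+380)
for a in (-146.45,-144,-142,-138):
  k=np.radians(a);u=np.array([np.cos(k),np.sin(k)])
  print(a,[((proj(s,[*(np.array([475.3,-172.3])+rr*u),z])-[240,220])*5).round(1).tolist() for rr,z in((65,126),(65,96),(35,126))])
save(s,"s18.png",(270,290,330,330),12)
E
```

```text
308 277 304 304 320
246.28722860791828 458.27113665389527 186 421 502
245.70993053768973 458.0611011062516 187 421 502
-146.45 [[189.1, 424.5], [198.0, 488.8], [285.8, 416.3]]
-144 [[189.4, 431.1], [198.4, 495.4], [286.1, 419.8]]
-142 [[190.0, 436.5], [198.9, 500.8], [286.6, 422.7]]
-138 [[191.8, 447.3], [200.8, 511.5], [287.8, 428.4]]
```

View pics/s18.png

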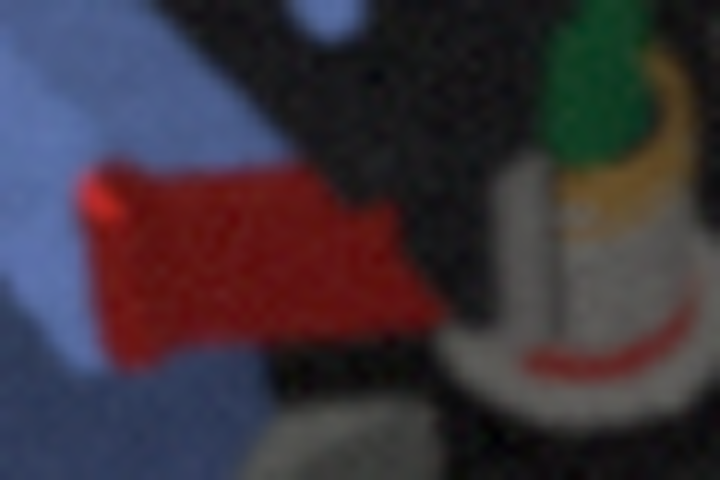

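{"method": "drive_tool", "body": {"moves": [[[0, 0, 0], 0], [[0, 0, 0], 0], [[0, 0, 0], 0], [[0, 0, 0], 0], [[0, 0, 0], 0], [[0, 0, 0], 0], [[0, 0, 0], 0], [[0, 0, 0], 0]]}}

```text
time: 17.83
tool_pos: [476.8, -173.9, 129.8]
tcp_rot: [179.7, -0.4, -26.1]
ft_force: [-0.3, -14.1, 8.1]
finger_gap: 26.4
```

```bash
python3 - <<'E'
from h import *
w=r.snapshot("wrist");a=r.sense();print(a["time"],a["tool_pos"],a["tcp_rot"],a["ft_force"],a["finger_gap"],abs(a["qd"]).max())
band(w,a["tcp_rot"][2])
t=r.snapshot("top");save(t,"t19.png");s=r.snapshot("scene");save(s,"s19.png")
E
```

```text
17.8833 [ 476.83100937 -173.89996594  129.80713792] [179.73651223  -0.36520886 -26.08973733] [  0.04183453 -14.96834237   7.35420104] 26.500383388358895 0.1300003968566636
x 313 band centre y 280.18 d centre 3.82 lower edge raw 1.32 with +0.8px 0.48 ring edge obs 262 pred 258.34 junction pred 276.6
```

View pics/s19.png

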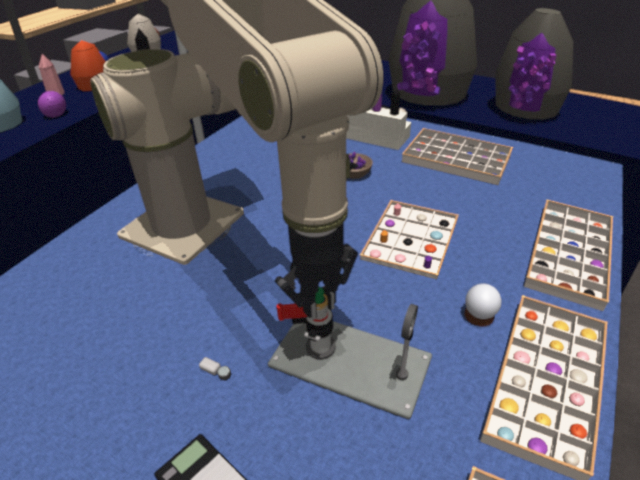

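The scene is steady. The lever is shut at (292,312), the crystal is upright in the cup at (320,297), and the tray and the pocket loupe at (215,368) look untouched. I'm handing in now.

```bash
python3 -c "
from bench import r
print(r.hand_in())"
```

```text
the job is handed in; nothing more can be done
None
```

I stood the green crystal in the brass cup and let go of it. Then I gripped the post, pressed it down about 30 mm to the mark, and swung the red lever clockwise to its stop without letting go. I handed in at about 18 s, still gripping; the hand-in gave no verdict.

**Last checks**
- **Band:** the lower edge sits about 0.5 mm above the ring's top; without my pixel correction it reads 1.3 mm. Both are within the 4 mm allowed.
- **Lever:** in the scene picture it points at about −146°, which matches its closed stop. It did not move when I turned the hand 5° further, and the wrist torque rose.
- **Grip:** the squeeze is set to 60 N. The finger opening reads 26.5 mm on the 28 mm post, and the arm was at rest.
- **Crystal:** it looks upright in the cup. It looked about 2 to 3 mm off centre after I gripped the post, which I judged by eye.
- **Other things:** the other crystals and the pocket loupe look unmoved.

**Disagreements:** the top camera alone placed things 3 to 6 mm away from where the wrist camera did, so I relied on the wrist camera. A sideways force of about 14 N stayed on the hand from pushing against the lever stop.

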